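# Tip three cartridge fuses into a V-trough tester and close the contact on the row

## Task

Take the scoop of three fuses by its handle, hold its open mouth low over the fold of the tester's sloping V-trough and tip it slowly, mouth towards the fixed contact, so that the fuses slide down the fold and lie in line end to end against that contact, then stand the empty scoop back on the bench. Then slide the movable contact gently down its rail until it comes up against the last fuse, leaving no gaps in the row, and only then turn its black lock knob a quarter turn so that its white pointer meets the white line on the carriage. Leave the multimeter, fuse holder and screwdriver alone.

Things in the scene. Friction and masses are not known exactly. Their poses are not given: they have to be found in the camera images.
- scoop: Aluminium scoop on the bench: open-topped channel 137 long, 23 wide (19 inside), 18 high, sheet 2 thick, closed at the back, open at the front; about 120 g. The fuses lie loose on its floor and start to slide when it is tipped mouth-down by 18 to 30 degrees, one after the other if tipped slowly. Origin: underside, mid width, 65 behind the mouth; +x to the mouth, z up; it spans x -80 to +65.
- scoop_grip (a point): Where to grip the scoop: middle of the black handle bar above it, 53 above its underside, 14 behind its origin. The bar is 12 wide (along the scoop's y), 14 high, 118 long (along x), 46 to 60 above the underside. A thin strut runs down to each wall 48 ahead of this point, a post 62 behind it. Axes as the scoop's.
- scoop_lip (a point): Middle of the lower edge of the scoop's open mouth, 65 ahead of the scoop's origin, axes as the scoop's. The mouth is 23 wide outside, so inside the V this edge can come down to about 12 above the fold.
- trough: The tester's V-trough, fixed: smooth grey plastic angle, 90 degree V open upwards, 56 wide at the rims, 28 deep, from x -14 to 382. Origin: on the fold, at the face of the fixed contact at its low end; +x uphill along the fold (18 degrees), y across, z square to it. Fuses slide down it by themselves; one in the fold has its axis at z 7.3; three in line reach x 114. A 12 thick rail runs at y 55, z 35.
- fuse1: Cartridge fuse: cylinder 10.3 in diameter and 38 long, white ceramic with metal end caps (slightly domed), 11 g. Origin at its centre, x along its axis. The three are alike and may lie in any order; this one starts nearest the scoop's mouth.
- fuse2: As fuse1; starts in the middle of the scoop.
- fuse3: As fuse1; starts at the back of the scoop.
- carriage (a joint): Travel (m) of the movable contact's carriage down the rail: 0 at the top, at most 0.21, growing downhill (trough -x). Starts between 0 and 0.015. It slides stiffly (3 N, more if moved fast) and stays where it is left. The contact's face is at trough x = 0.315 minus this value, so it meets a closed row of three fuses at 0.201.
- contact_face (a point): Centre of the movable contact's round brass face (9.6 across), which hangs in the V 7.3 above the fold and faces downhill; axes as the trough's. A black arm, its top 41 above the fold, joins it over the +y rim to the carriage, an aluminium block 46 long and 36 wide on the rail, centred 13 uphill of the face and 55 to +y, its top 51 above the fold.
- lock (a joint): Angle (rad) of the black lock knob on top of the carriage, clockwise from above positive, 0 to 1.9. At 0 its bar lies along the rail, white pointer downhill; at 1.571 the bar lies across the rail and the pointer meets the white line on the carriage, on the side away from the trough (+y). Starts between 0.1 and 0.5; stays where it is left (friction 0.04 N m).
- lock_grip (a point): Where to grip the knob: on its axis, 26 above the carriage's top. The knob's bar is 34 long (along this point's x, which turns with the knob; pointer at the -x end), 12 wide (along y) and reaches from 6 to 38 above the carriage's top. The axis z is square to the trough's slope, 18 degrees off vertical, its top leaning towards the low end.
- multimeter: Orange multimeter lying on the bench, 150 x 75 x 45, x along its length. Leave alone. Origin: centre of its underside.
- fuse_holder: Grey and black three-pole fuse holder standing on the bench, 78 x 79 x 70. Leave alone. Origin: centre of its underside.
- screwdriver: Screwdriver with a black handle lying on the bench, 190 long. Leave alone. Origin: under its middle, x towards the tip.
Things that resemble listed ones, but are neither listed nor needed, are in the scene too. Of the things shaped like the scoop, the aluminium one is meant.

How it is judged:
On the way, in this order (a step that is already met when the one before it is completed fails the run):
1. the scoop is tipped mouth-down with its mouth low over the trough (angle between scoop's own z axis and vertical above 0.22 rad and z of scoop_lip in the frame of trough between 0 and 0.05 m and y of scoop_lip in the frame of trough between -0.025 and 0.025 m and x of scoop_lip in the frame of trough between 0.02 and 0.3 m), for 0.1 s.
2. all three fuses lie in the fold of the trough (y of fuse1 in the frame of trough between -0.004 and 0.004 m and z of fuse1 in the frame of trough between 0.004 and 0.0105 m and x of fuse1 in the frame of trough between 0 and 0.27 m and angle between the x axis of each of fuse1, fuse2, fuse3 and the x axis of trough, either way round below 0.12 rad and y of fuse2 in the frame of trough between -0.004 and 0.004 m and z of fuse2 in the frame of trough between 0.004 and 0.0105 m and x of fuse2 in the frame of trough between 0 and 0.27 m and y of fuse3 in the frame of trough between -0.004 and 0.004 m and z of fuse3 in the frame of trough between 0.004 and 0.0105 m and x of fuse3 in the frame of trough between 0 and 0.27 m), for 0.2 s.
3. the movable contact has been slid down against the row, leaving no gap (value of joint carriage above 0.1995 m), for 0.2 s.
4. the lock knob's pointer is on the line (value of joint lock between 1.45 and 1.69 rad), for 0.2 s.
At the end, for the whole second after the job is handed in: The three fuses rest in the fold in line (within 3 mm and 0.1 rad), the movable contact closes the row on the fixed contact with under 1.5 mm of slack (carriage above 0.1995), the lock knob is within 0.12 rad of its line (1.571), and the scoop stands upright on the bench (all of step 4 and y of fuse1 in the frame of trough between -0.003 and 0.003 m and z of fuse1 in the frame of trough between 0.005 and 0.01 m and x of fuse1 in the frame of trough between 0.01 and 0.104 m and angle between the x axis of each of fuse1, fuse2, fuse3 and the x axis of trough, either way round below 0.1 rad and linear speed of each of fuse1, fuse2, fuse3, scoop below 0.02 m/s and y of fuse2 in the frame of trough between -0.003 and 0.003 m and z of fuse2 in the frame of trough between 0.005 and 0.01 m and x of fuse2 in the frame of trough between 0.01 and 0.104 m and y of fuse3 in the frame of trough between -0.003 and 0.003 m and z of fuse3 in the frame of trough between 0.005 and 0.01 m and x of fuse3 in the frame of trough between 0.01 and 0.104 m and value of joint carriage above 0.1995 m and angle between scoop's own z axis and vertical below 0.1 rad and height (world z) of scoop between -0.004 and 0.006 m); the robot touches nothing.
It fails at once if the movable contact presses on a fuse with more than 25 N (contact force between carriage and fuse1 above 25 N or contact force between carriage and fuse2 above 25 N or contact force between carriage and fuse3 above 25 N).
It fails at once if a bystander is moved by more than 25 mm (distance of any of multimeter, fuse_holder, screwdriver from where it was at the start of the episode above 0.025 m).
It also fails if it takes over 72 s, if anything falls off the work surface, if the arm or the gripper's body presses on something with over 40 N, if the wrist force passes 120 N, or if a joint passes its speed limit or range.

## Robot

A 6-joint arm with a two-finger parallel gripper is mounted at the origin on the work surface. World frame = base frame: x ahead of the robot, y to its left, z up, the work surface at z = 0. Lengths are in m, angles in rad, forces in N, time in s.
With the tool pointing down it reaches from about 0.325 to 0.9 m from the base axis. Payload 6.1 kg.
Tool frame: the origin (TCP) lies at the very end of the fingers, on their centre line; the grasp point (between the pads) lies 19 mm behind it; z points along the fingers, y is the line along which they close (so a half turn about z gives the same grasp; the last joint's range is limited). The gripper opens to 85 mm and grips with 20 to 120 N. Pads are 22 mm wide; open, the fingers measure 114 mm over their backs; the gripper's body (76 mm by 85 mm) begins 54 mm behind the grasp point. The pads swing forward as they close: fully open they stand 13 mm farther back than shut.
Start: joints at [1.166, 0.22, 1.526, -0, 1.395, -0.126], TCP at [0.172, 0.601, 0.204] pointing down, gripper open.
Joint ranges: [-2.98, 2.98], [-0.91, 2.08], [0.09, 2.57], [-1.24, 4.39], [0.2, 2.65], [-2.68, 2.68]. Speed limits (rad/s): [2.57, 2.57, 3.01, 3.14, 3.14, 3.14].

## Interface

Orientations are given as a rotation vector (axis times angle).
In Python, from plant import ctrl gives the robot as it stands. The module is installed in compiled form; this text tells all that it offers.
- The arm moves only by the tool play_rows, never from a script. Its argument "targets" is a list of rows, each an object with "slide": the shift along the tool's x, y, z normalised to -1 to 1, where 1 is 5 cm, a list of three; "dr": the turn, a rotation vector about the tool's x, y, z normalised to -1 to 1, where 1 is pi/4 rad, a list of three; "gripper": the closure, from 0 (fully open) to 1 (shut). In form: [{"slide": [tx, ty, tz], "dr": [ax, ay, az], "gripper": gripper}, ...]. A call has 1 to 10 rows; each row shifts and turns the commanded pose from where the row before left it, along the tool's axes as they then stand; what a row does not reach is not made up. A row lasts 1/10 s, in which the tool goes at most 50 mm and 8.59 degrees, less where a joint would pass 70% of its speed; a pose out of reach is approached as far as the arm can. A call with a number of a shift or a turn outside -1 to 1 is refused whole. A call with a gripper value outside its range is refused whole. The fingers move at their own pace and stop on an object; "grip_force" is the grip in N (left out, the last holds). Time passes only in rows, so rows that do not move let the fingers close. It gives the time, the measured TCP pose, the force, the opening and the grip force at its end, in the units of the state.
- ctrl.read_state(): the state, without advancing time (a new reading comes with each control period).
- ctrl.grab_frame(name): name is "side" or "top"; returns (picture, depth): 480x640x3 uint8, red, green, blue; 480x640 float32, m along the optical axis (not along the pixel's ray), 0 where there is no reading.
- ctrl.calibration(name): a dict with "fx", "fy", "cx", "cy" (pixels), "origin" and "attitude" of the camera in the world. Camera axes: x right, y down, z forward; pixel columns grow to the right and rows downward; lengths in m; the calibration is good to about 2 mm. A picture is of the moment at which its call begins. calibration takes no time and is no camera call.
- ctrl.close_job(): hands the job in; it is judged then, once.
Trained networks look in the newest picture that a camera, given by its name, has taken for a name from the list of things; names that differ only in an ending like _2 or _b are one class to them, and where a whole thing is asked for, a point or a joint stands for the part that bears it (a point fixed in the world has none). Each returns a list of dicts, best first, with "score" (0 to 1); they miss things now and then, are a little off and sometimes report something else, mostly with a low value. They report only what shows in the picture. A call takes as long as a camera call. They do not tell look-alikes from the thing itself.
- ctrl.boxes_of(camera, thing): "box" ([left, top, right, bottom] in pixels, round what is visible of it).
- ctrl.masks_of(camera, thing): "region" (480x640 bool, what is visible of it) and "box" ([left, top, right, bottom] in pixels, round what is visible of it).
The state is a dict: "t": time; "joints": joint angles; "qd": joint speeds; "effort": joint torques, N m; "tcp_pos": TCP position; "orientation": TCP orientation; "contact_force": force on the tool from outside, world axes, zero at the start; "moment": the same for the moment, N m; "finger_gap": finger opening in m; "finger_force": force on a finger pad.
Only numpy, scipy, OpenCV 4.12 (cv2) and the standard library are available. Lean on these libraries where they do the work, as an engineer would, in place of code of your own. Each camera call takes 0.05 s, during which the arm holds its last target. There are 200 camera calls.

## Working session

There is one attempt and no reset: what is moved stays moved. The work goes in short steps, Python scripts to look and compute and a tool call to move; the robot and the scene stay as the last step left them, time stands still between calls to the robot, and variables do not carry over. Pictures are saved under pics/ and viewed, at most 10 in all, crops included, and the job is handed in when it is done.

Besides the shell and the picture viewer there is one more tool, called after "Emit:" by a JSON object that holds its "op" and its "data". play_rows: Moves the arm, as the interface text tells. Scaled input: -1 to 1 covers 5 cm each way for a shift and pi/4 rad each way for a turn. Its arguments: {"type":"object","properties":{"targets":{"type":"array","items":{"type":"object","properties":{"slide":{"type":"array","items":{"type":"number"}},"dr":{"type":"array","items":{"type":"number"}},"gripper":{"type":"number"}}}},"grip_force":{"type":"number"}},"required":["targets"]}

```bash
mkdir -p pics; cat > h.py <<'E'
import numpy as np, cv2
from scipy.spatial.transform import Rotation as R
from plant import ctrl
def cam(n):
    c=ctrl.calibration(n); A=np.array(c["attitude"],float)
    if A.shape!=(3,3): A=R.from_rotvec(A).as_matrix() if A.size==3 else R.from_quat(A).as_matrix()
    return c,A,np.array(c["origin"])
def cloud(n,d):
    c,A,o=cam(n); v,u=np.mgrid[:480,:640]
    P=np.stack([(u-c["cx"])/c["fx"]*d,(v-c["cy"])/c["fy"]*d,d],-1)
    return P@A.T+o
def save(n,im,s=1): cv2.imwrite("pics/"+n,cv2.resize(im[...,::-1],None,fx=s,fy=s,interpolation=cv2.INTER_CUBIC))
E
python3 - <<'E'
from h import *
for n in("top","side"):
    im,d=ctrl.grab_frame(n); save(n+"0.png",im); np.savez("pics/"+n+"0",im=im,d=d)
    print(n,ctrl.calibration(n))
    P=cloud(n,d)
    for t in("scoop","scoop_grip","trough","carriage","lock","fuse1","multimeter","fuse_holder","screwdriver"):
        for m in ctrl.masks_of(n,t)[:4]:
            q=P[m["region"]&(d>0)]
            print(t,round(m["score"],2),np.round(m["box"]),np.round(np.median(q,0),3) if len(q) else '')
print(ctrl.read_state())
E
```

```text
top {'fx': 446.5427731304217, 'fy': 446.5427731304217, 'cx': 324.62766032141724, 'cy': 236.72077042123672, 'origin': array([0.34557521, 0.00977449, 1.11866539]), 'attitude': array([-2.13699791,  2.12530676, -0.14313025])}
scoop 0.89 [211. 326. 252. 374.] [0.246 0.255 0.017]
scoop 0.84 [352. 266. 412. 278.] [ 0.434 -0.107  0.051]
scoop 0.81 [466. 263. 502. 321.] [ 0.379 -0.349  0.013]
scoop 0.66 [374. 312. 437. 333.] [ 0.31  -0.153  0.019]
scoop_grip 0.97 [374. 315. 437. 334.] [ 0.311 -0.158  0.023]
scoop_grip 0.94 [354. 266. 412. 279.] [ 0.434 -0.116  0.055]
scoop_grip 0.81 [210. 321. 249. 378.] [0.244 0.254 0.016]
scoop_grip 0.77 [466. 264. 500. 324.] [ 0.381 -0.348  0.015]
trough 0.86 [257. 144. 429. 191.] [0.673 0.008 0.125]
carriage 0.63 [279. 152. 299. 193.] [0.613 0.114 0.194]
carriage 0.41 [280. 170. 297. 185.] [0.611 0.106 0.22 ]
lock 0.48 [280. 168. 300. 184.] [0.612 0.105 0.222]
multimeter 0.6 [232. 226. 281. 292.] [0.455 0.204 0.035]
fuse_holder 0.71 [466. 212. 505. 249.] [ 0.531 -0.352  0.049]
screwdriver 0.84 [180. 176. 191. 246.] [0.548 0.384 0.022]
side {'fx': 565.4576
[... 1325 characters left out ...]
6.] [0.551 0.381 0.017]
{'t': 1.0, 'joints': array([ 1.16592136e+00,  2.20368714e-01,  1.52648700e+00,  2.18283089e-05,
        1.39469049e+00, -1.26125181e-01]), 'qd': array([ 0.00093275,  0.00119485, -0.00128866,  0.00161262, -0.00018261,
        0.00028317]), 'effort': array([-3.63332201e-04, -4.96858871e+01, -3.89739454e+01,  3.81970381e-06,
        7.16729119e-04,  2.00827037e-05]), 'tcp_pos': array([0.17198513, 0.60087805, 0.20422593]), 'orientation': array([-4.36447685e-01, -3.11111943e+00, -7.92645003e-05]), 'contact_force': array([-0.67849414, -0.05653036,  0.74838071]), 'moment': array([-0.01060461, -0.01782665, -0.02479549]), 'finger_force': 0.0, 'finger_gap': 0.08574089800630559}
```

```bash
python3 - <<'E'
from h import *
a=np.load("pics/top0.npz")["im"]; b=np.load("pics/side0.npz")["im"]
save("a.png",a[140:390,180:515],2.35)
c=[cv2.resize(x,(400,300),interpolation=cv2.INTER_CUBIC) for x in (a[255:345,340:460],b[280:370,300:420],b[170:260,325:445],a[140:230,250:370])]
save("b.png",np.vstack([np.hstack(c[:2]),np.hstack(c[2:])]))
E
```

```text
(no output)
```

View pics/a.png

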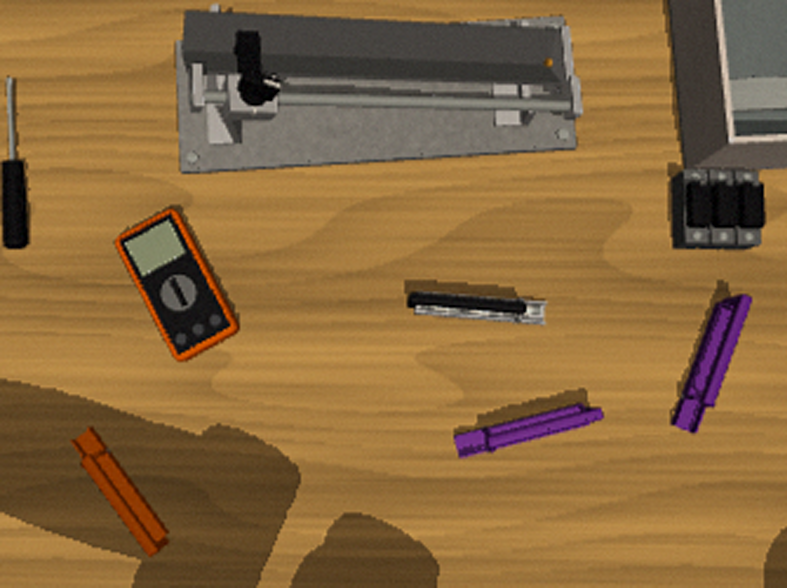

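View pics/b.png

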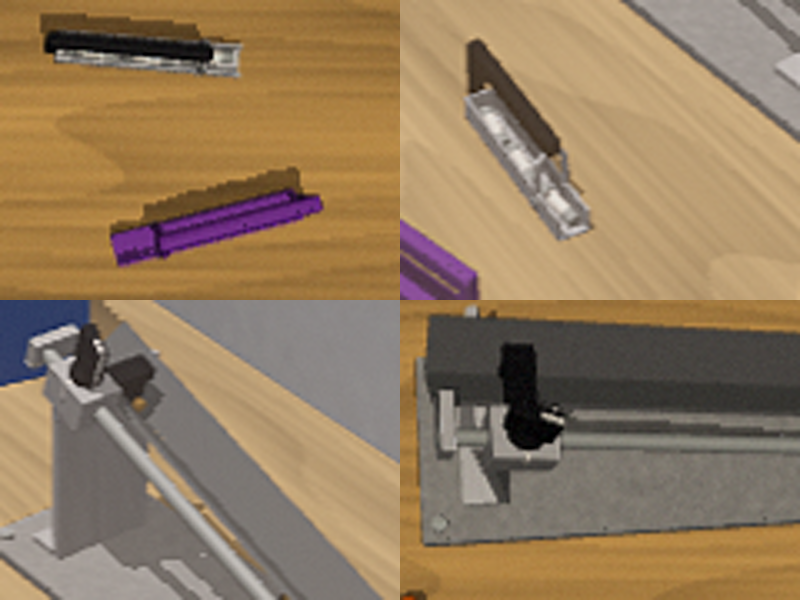

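Scoop-shaped things in the top picture: orange (230,350), purple (405,322), purple (484,292), and bare metal with a black bar (382,272). The last is the aluminium one: the crop shows grey sheet with white fuses inside, its mouth to the right (world -y). The trough's fold runs at about row 165, low end at the right, brass fixed contact near (413,166); rail and carriage lie on the robot's side.

```bash
python3 - <<'E'
from h import *
from scipy.optimize import least_squares
Z={n:np.load(f"pics/{n}0.npz") for n in("top","side")}
C={n:cloud(n,Z[n]["d"]) for n in Z}
def box(P,lo,hi): return P[np.all((P>lo)&(P<hi),-1)]
# scoop
for n in C:
    q=box(C[n],(.37,-.22,.045),(.49,-.0,.075)); 
    c=q.mean(0); u=np.linalg.svd(q[:,:2]-c[:2],full_matrices=0)[2][0]; s=(q[:,:2]-c[:2])@u
    e=[c[:2]+u*np.percentile(s,p) for p in(0.5,99.5)]
    print(n,"bar",len(q),c.round(4),np.degrees(np.arctan2(u[1],u[0])).round(2),np.round(e,4),q[:,2].max().round(4))
    q=box(C[n],(.37,-.22,.006),(.49,-.0,.03)); 
    c=q.mean(0); u=np.linalg.svd(q[:,:2]-c[:2],full_matrices=0)[2][0]; s=(q[:,:2]-c[:2])@u;w=(q[:,:2]-c[:2])@[-u[1],u[0]]
    print(" body",len(q),c.round(4),np.degrees(np.arctan2(u[1],u[0])).round(2),np.round([c[:2]+u*np.percentile(s,p) for p in(0.5,99.5)],4),np.percentile(w,[1,99]).round(4))
# trough: fit rigid pose: two V planes; params: origin xyz, yaw, with pitch 18 fixed
def frame(p):
    yaw,pit=p[3],p[4]
    x=np.array([np.cos(yaw)*np.cos(pit),np.sin(yaw)*np.cos(pit),np.sin(pit)])
    y=np.cross([0,0,1],x); y/=np.linalg.norm(y); z=np.cross(x,y)
    return np.stack([x,y,z],1)
pts=[]
for n in C:
    q=box(C[n],(.55,-.3,.03),(.8,.25,.25)); pts.append(q)
p=np.array([.68,-.2,.07,np.pi/2+.02,np.radians(18)])
for it in range(12):
    tol=.02 if it<4 else .006 if it<8 else .004
    sel=[]
    for k,q in enumerate(pts):
        l=(q-[p[0],-.2,p[2]] if 0 else q-p[:3])@frame(p)
        m=(np.abs(l[:,1])<.027)&(np.abs(l[:,2]-np.abs(l[:,1]))<tol*1.414)&(l[:,0]>-.01)&(l[:,0]<.27)
        sel.append(q[m])
    S=np.vstack(sel)
    def f(v):
        l=(S-v[:3])@frame(v); 
        return np.r_[(l[:,2]-np.abs(l[:,1]))/1.414*1e3,(v[1]-p[1])*10]
    p=least_squares(f,p,loss="soft_l1").x
print("trough",p.round(4),np.degrees(p[3:]).round(2),[len(s) for s in sel],np.abs(f(p)).mean())
F=frame(p)
for n,q in zip(C,pts):
    l=(q-p[:3])@F
    m=(np.abs(l[:,1])<.027)&(np.abs(l[:,2]-np.abs(l[:,1]))<.006)
    s=l[m]; print(n,"x range",np.percentile(s[:,0],[0,.5,1,50,99,99.5,100]).round(4), "sides",(s[:,1]>0).sum(),(s[:,1]<0).sum(), (f(p)[:len(S)]).mean())
    # things in the V above surface
    for lo in np.arange(-.03,.06,.01):
        m=(np.abs(l[:,1])<.006)&(l[:,2]>.008)&(l[:,2]<.03)&(l[:,0]>lo)&(l[:,0]<lo+.01); print(m.sum(),end=' ')
    print()
    # rail
    m=(np.abs(l[:,1]-.055)<.012)&(np.abs(l[:,2]-.036)<.012)&(l[:,0]>.05)&(l[:,0]<.25); print("rail top",np.median(l[m],0).round(4),np.percentile(l[m][:,2],95).round(4))
    m=(np.abs(l[:,1]-.055)<.03)&(l[:,2]>.055)&(l[:,2]<.1)&(l[:,0]>.2); print("knob",m.sum(),l[m].mean(0).round(4),np.percentile(l[m],[1,99],axis=0).round(4).tolist())
    m=(np.abs(l[:,1]-.055)<.03)&(abs(l[:,2]-.051)<.003)&(l[:,0]>.2); print("cartop",m.sum(),np.percentile(l[m],[2,98],axis=0).round(4).tolist())
np.save("trough.npy",p)
E
```

```text
top bar 271 [ 0.4355 -0.0961  0.0588] -94.68 [[ 0.4402 -0.0378]
 [ 0.4308 -0.1534]] 0.0658
 body 214 [ 0.4315 -0.1126  0.0136] -92.97 [[ 0.4357 -0.0316]
 [ 0.4279 -0.181 ]] [-0.0224  0.0213]
side bar 292 [ 0.4304 -0.1037  0.0575] -94.18 [[ 0.4352 -0.0387]
 [ 0.4266 -0.1559]] 0.0647
 body 504 [ 0.4303 -0.1139  0.0138] -93.74 [[ 0.4351 -0.0409]
 [ 0.4258 -0.183 ]] [-0.0123  0.0126]
trough [ 0.6908 -0.2     0.038   1.6378  0.3135] [93.84 17.96] [2147, 1497] 1.3371969493268347
top x range [0.0151 0.0171 0.0189 0.2151 0.401  0.4022 0.4036] sides 1090 2220 0.034148029306196356
0 0 0 0 19 3 0 0 0 
rail top [0.1541 0.0562 0.0395] 0.0425
knob 203 [0.3492 0.0579 0.0776] [[0.3307, 0.0467, 0.0554], [0.3645, 0.0672, 0.0913]]
cartop 170 [[0.3262, 0.0345, 0.0481], [0.4009, 0.0726, 0.0535]]
side x range [-0.0024  0.0054  0.0073  0.1796  0.3944  0.3989  0.4051] sides 378 1666 0.034148029306196356
0 0 5 20 0 0 4 4 2 
rail top [0.1451 0.0605 0.0392] 0.043
knob 164 [0.344  0.0622 0.076 ] [[0.3285, 0.0489, 0.0555], [0.3637, 0.0735, 0.0928]]
cartop 116 [[0.3239, 0.0385, 0.0481], [0.3987, 0.0766, 0.0536]]
```

```bash
cat >> h.py <<'E'
from scipy.linalg import logm, expm
def T(p,Rm): M=np.eye(4); M[:3,:3]=Rm; M[:3,3]=p; return M
def now():
    s=ctrl.read_state(); return T(s["tcp_pos"],R.from_rotvec(s["orientation"]).as_matrix())
def trough(sh=.020):
    p=np.load("trough.npy"); yaw,pit=p[3],p[4]
    x=np.array([np.cos(yaw)*np.cos(pit),np.sin(yaw)*np.cos(pit),np.sin(pit)])
    y=np.cross([0,0,1],x); y/=np.linalg.norm(y); F=np.stack([x,y,np.cross(x,y)],1)
    return T(p[:3]+F[:,0]*sh,F)
def plan(B,n,A=None):
    A=now() if A is None else A
    D=expm(np.real(logm(np.linalg.inv(A)@B))/n)
    print(n,"rows slide",(D[:3,3]/.05).round(3).tolist(),"dr",(R.from_matrix(D[:3,:3]).as_rotvec()/(np.pi/4)).round(4).tolist())
def scoopR(yaw,pitch=0): # scoop axes; pitch>0 mouth-down
    return R.from_euler("ZY",[yaw,pitch]).as_matrix()
S2T=np.diag([1.,-1,-1]) # tool axes in scoop axes: z down
E
python3 - <<'E'
from h import *
A=now(); print(A.round(3))
Rs=scoopR(np.radians(-94.4))
for S in (np.diag([1.,-1,-1]),np.diag([-1.,1,-1])):
    plan(T([.433,-.099,.13],Rs@S),20)
Ft=trough(); print(Ft.round(4))
E
```

```text
[[-0.961  0.275 -0.     0.172]
 [ 0.275  0.961  0.     0.601]
 [ 0.     0.    -1.     0.204]
 [ 0.     0.     0.     1.   ]]
20 rows slide [0.175, -0.836, 0.074] dr [0.0, 0.0, -0.1129]
20 rows slide [-0.776, -0.227, 0.074] dr [0.0, -0.0, 0.0871]
[[-0.0637 -0.9978  0.0207  0.6895]
 [ 0.9491 -0.067  -0.3077 -0.181 ]
 [ 0.3083  0.      0.9513  0.0442]
 [ 0.      0.      0.      1.    ]]
```

Emit:
{"op": "play_rows", "data": {"grip_force": 50, "targets": [{"slide": [-0.776, -0.227, 0.074], "dr": [0, 0, 0.087], "gripper": 0}, {"slide": [-0.776, -0.227, 0.074], "dr": [0, 0, 0.087], "gripper": 0}, {"slide": [-0.776, -0.227, 0.074], "dr": [0, 0, 0.087], "gripper": 0}, {"slide": [-0.776, -0.227, 0.074], "dr": [0, 0, 0.087], "gripper": 0}, {"slide": [-0.776, -0.227, 0.074], "dr": [0, 0, 0.087], "gripper": 0}, {"slide": [-0.776, -0.227, 0.074], "dr": [0, 0, 0.087], "gripper": 0}, {"slide": [-0.776, -0.227, 0.074], "dr": [0, 0, 0.087], "gripper": 0}, {"slide": [-0.776, -0.227, 0.074], "dr": [0, 0, 0.087], "gripper": 0}, {"slide": [-0.776, -0.227, 0.074], "dr": [0, 0, 0.087], "gripper": 0}, {"slide": [-0.776, -0.227, 0.074], "dr": [0, 0, 0.087], "gripper": 0}]}}

```text
t: 2.0
tcp_pos: [0.4283, 0.2961, 0.1673]
orientation: [1.457, 2.783, 0.001]
contact_force: [0.9, 0.1, 0.2]
finger_gap: 0.0853
finger_force: 0.0
```

Emit:
{"op": "play_rows", "data": {"targets": [{"slide": [-0.776, -0.227, 0.074], "dr": [0, 0, 0.087], "gripper": 0}, {"slide": [-0.776, -0.227, 0.074], "dr": [0, 0, 0.087], "gripper": 0}, {"slide": [-0.776, -0.227, 0.074], "dr": [0, 0, 0.087], "gripper": 0}, {"slide": [-0.776, -0.227, 0.074], "dr": [0, 0, 0.087], "gripper": 0}, {"slide": [-0.776, -0.227, 0.074], "dr": [0, 0, 0.087], "gripper": 0}, {"slide": [-0.776, -0.227, 0.074], "dr": [0, 0, 0.087], "gripper": 0}, {"slide": [-0.776, -0.227, 0.074], "dr": [0, 0, 0.087], "gripper": 0}, {"slide": [-0.776, -0.227, 0.074], "dr": [0, 0, 0.087], "gripper": 0}, {"slide": [-0.776, -0.227, 0.074], "dr": [0, 0, 0.087], "gripper": 0}, {"slide": [-0.776, -0.227, 0.074], "dr": [0, 0, 0.087], "gripper": 0}]}}

```text
t: 3.0
tcp_pos: [0.4338, -0.1006, 0.1304]
orientation: [2.305, 2.133, 0.001]
contact_force: [-0.2, 0.7, -0.8]
finger_gap: 0.0856
finger_force: 0.0
```

```bash
python3 - <<'E'
from h import *
s=ctrl.read_state(); print(s["t"],s["joints"].round(3),s["contact_force"].round(1)); print(now().round(4))
plan(T([.433,-.099,.034],scoopR(np.radians(-94.4))@np.diag([-1.,1,-1])),8)
E
```

```text
3.0 [-0.405 -0.155  2.054 -0.     1.241 -0.328] [-0.2  0.7 -0.8]
[[ 7.730e-02  9.970e-01  1.100e-03  4.338e-01]
 [ 9.970e-01 -7.730e-02 -5.000e-04 -1.006e-01]
 [-4.000e-04  1.100e-03 -1.000e+00  1.304e-01]
 [ 0.000e+00  0.000e+00  0.000e+00  1.000e+00]]
8 rows slide [0.004, -0.003, 0.241] dr [0.0002, 0.0001, -0.0001]
```

Emit:
{"op": "play_rows", "data": {"targets": [{"slide": [0, 0, 0.241], "dr": [0, 0, 0], "gripper": 0}, {"slide": [0, 0, 0.241], "dr": [0, 0, 0], "gripper": 0}, {"slide": [0, 0, 0.241], "dr": [0, 0, 0], "gripper": 0}, {"slide": [0, 0, 0.241], "dr": [0, 0, 0], "gripper": 0}, {"slide": [0, 0, 0.241], "dr": [0, 0, 0], "gripper": 0}, {"slide": [0, 0, 0.241], "dr": [0, 0, 0], "gripper": 0.2}, {"slide": [0, 0, 0.241], "dr": [0, 0, 0], "gripper": 0.4}, {"slide": [0, 0, 0.241], "dr": [0, 0, 0], "gripper": 0.6}]}}

```text
t: 3.8
tcp_pos: [0.434, -0.0986, 0.0327]
orientation: [-2.302, -2.138, 0.0]
contact_force: [0.1, 0.5, 0.2]
finger_gap: 0.0438
finger_force: 0.0
```

Emit:
{"op": "play_rows", "data": {"targets": [{"slide": [0, 0, 0], "dr": [0, 0, 0], "gripper": 0.8}, {"slide": [0, 0, 0], "dr": [0, 0, 0], "gripper": 1}, {"slide": [0, 0, 0], "dr": [0, 0, 0], "gripper": 1}, {"slide": [0, 0, 0], "dr": [0, 0, 0], "gripper": 1}, {"slide": [0, 0, 0], "dr": [0, 0, 0], "gripper": 1}]}}

```text
t: 4.3
tcp_pos: [0.4345, -0.0992, 0.0344]
orientation: [2.302, 2.136, 0.001]
contact_force: [-0.4, -0.0, -0.5]
finger_gap: 0.0002
finger_force: 0.0
```

Emit:
{"op": "play_rows", "data": {"targets": [{"slide": [0, 0, -0.1], "dr": [0, 0, 0], "gripper": 1}, {"slide": [0, 0, -0.2], "dr": [0, 0, 0], "gripper": 1}, {"slide": [0, 0, -0.3], "dr": [0, 0, 0], "gripper": 1}, {"slide": [0, 0, -0.3], "dr": [0, 0, 0], "gripper": 1}, {"slide": [0, 0, -0.3], "dr": [0, 0, 0], "gripper": 1}, {"slide": [0, 0, -0.3], "dr": [0, 0, 0], "gripper": 1}, {"slide": [0, 0, -0.3], "dr": [0, 0, 0], "gripper": 1}, {"slide": [0, 0, -0.3], "dr": [0, 0, 0], "gripper": 1}, {"slide": [0, 0, -0.3], "dr": [0, 0, 0], "gripper": 1}, {"slide": [0, 0, -0.2], "dr": [0, 0, 0], "gripper": 1}]}}

```text
t: 5.3
tcp_pos: [0.4347, -0.0992, 0.166]
orientation: [2.301, 2.135, 0.002]
contact_force: [0.2, 0.2, -0.6]
finger_gap: 0.0003
finger_force: 0.0
```

```bash
python3 - <<'E'
from h import *
M=now(); print(M.round(4))
G=M@T([0,0,-.019],np.diag([-1.,1,-1]))  # nominal scoop_grip frame
for n in("top","side"):
    im,d=ctrl.grab_frame(n); save(n+"1.png",im); np.savez("pics/"+n+"1",im=im,d=d)
    P=cloud(n,d); l=(P-G[:3,3])@G[:3,:3]
    m=(d>0)&(abs(l[...,1])<.03)&(abs(l[...,0])<.11)&(l[...,2]>-.065)&(l[...,2]<-.03)
    q=l[m]; print(n,"body",len(q),np.percentile(q,[1,50,99],axis=0).round(4).tolist())
    m=(d>0)&(abs(l[...,1])<.03)&(abs(l[...,0])<.11)&(l[...,2]>-.01)&(l[...,2]<.012)
    q=l[m]; q=q[abs(q[:,0])>.02]; print(n,"bar",len(q),np.percentile(q,[1,50,99],axis=0).round(4).tolist())
    v,u=np.where((abs(l[...,1])<.05)&(abs(l[...,0])<.12)&(abs(l[...,2])<.1)&(d>0)); print(u.min(),u.max(),v.min(),v.max())
    save(n+"c.png",im[max(v.min()-15,0):v.max()+15,max(u.min()-15,0):u.max()+15],4)
E
```

```text
[[ 7.450e-02  9.972e-01  2.400e-03  4.347e-01]
 [ 9.972e-01 -7.450e-02 -1.000e-03 -9.920e-02]
 [-9.000e-04  2.500e-03 -1.000e+00  1.660e-01]
 [ 0.000e+00  0.000e+00  0.000e+00  1.000e+00]]Traceback (most recent call last):
  File "<stdin>", line 8, in <module>
    return _quantile_unchecked(
        a, q, axis, out, overwrite_input, method, keepdims, weights)
    return _ureduce(a,
                    func=_quantile_ureduce_func,
    ...<5 lines>...
                    overwrite_input=overwrite_input,
                    method=method)
    r = func(a, **kwargs)
    result = _quantile(arr,
                       quantiles=q,
    ...<2 lines>...
                       out=out,
                       weights=wgt)
    slices_having_nans = np.isnan(arr[-1, ...])
                                  ~~~^^^^^^^^^
IndexError: index -1 is out of bounds for axis 0 with size 0
```

The fingers shut on nothing; I look.

```bash
python3 - <<'E'
from h import *
I=[ctrl.grab_frame(n) for n in("top","side")]
a,b=I[0][0],I[1][0]
save("c.png",np.hstack([cv2.resize(a[235:315,330:430],(400,320),interpolation=cv2.INTER_CUBIC),cv2.resize(b[270:370,275:400],(400,320),interpolation=cv2.INTER_CUBIC)]))
for n,(im,d) in zip(("top","side"),I): np.savez("pics/"+n+"1",im=im,d=d)
E
```

```text
(no output)
```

View pics/c.png

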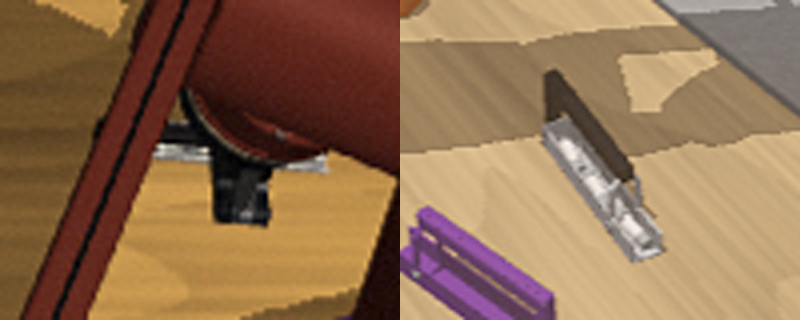

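```bash
python3 - <<'E'
from h import *
s=ctrl.read_state(); print(s["tcp_pos"],s["finger_gap"])
for n in("top","side"):
    c,A,o=cam(n); k=[]
    for p in ([.4347,-.0992,.166],[.4347,-.0992,.3],[.433,-.099,.053]):
        q=A.T@(np.array(p)-o); k.append((q[:2]/q[2]*c["fx"]+[c["cx"],c["cy"]]).round(0).tolist())
    print(n,k)
    d=np.load(f"pics/{n}1.npz")["d"]; P=cloud(n,d)
    m=np.all((P>(.37,-.24,.045))&(P<(.49,.02,.072)),-1); q=P[m]
    if len(q): print(len(q),q.mean(0).round(4),np.percentile(q[:,1],[1,99]).round(4))
im=np.load("pics/side1.npz")["im"]; save("d.png",im[140:400,190:530],2.3)
E
```

```text
[ 0.43457932 -0.09912548  0.16474816] -5.149604338707364e-05
top [[385.0, 265.0], [393.0, 258.0], [380.0, 270.0]]
50 [ 0.4357 -0.0831  0.0588] [-0.1008 -0.0377]
side [[333.0, 268.0], [332.0, 213.0], [333.0, 309.0]]
290 [ 0.4305 -0.1034  0.0577] [-0.1572 -0.0395]
```

View pics/d.png

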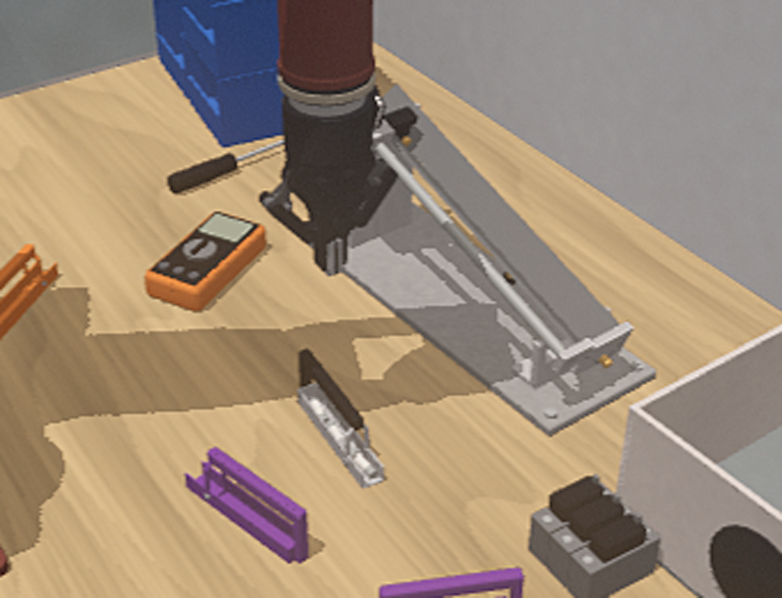

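The tool hangs where planned in x, y, but its tip (side about (336,258)) sits above where the reported TCP projects (333,268); I measure it.

```bash
python3 - <<'E'
from h import *
for n in("side","top"):
    d=np.load(f"pics/{n}1.npz")["d"]; P=cloud(n,d)
    m=np.all((P>(.38,-.16,.10))&(P<(.49,-.04,.24)),-1)&(d>0); q=P[m]
    print(n,len(q),np.percentile(q[:,2],[0,.5,1,2,5,20]).round(4) if len(q) else '')
    if len(q):
        t=q[q[:,2]<np.percentile(q[:,2],10)]; print(np.percentile(t,[2,50,98],axis=0).round(4).tolist())
E
```

```text
side 242 [0.194  0.1951 0.1957 0.1971 0.2001 0.207 ]
[[0.4233, -0.1115, 0.1945], [0.4313, -0.1078, 0.2], [0.4451, -0.0949, 0.2026]]
top 1 [0.2398 0.2398 0.2398 0.2398 0.2398 0.2398]Traceback (most recent call last):
  File "<stdin>", line 7, in <module>
    return _quantile_unchecked(
        a, q, axis, out, overwrite_input, method, keepdims, weights)
    return _ureduce(a,
                    func=_quantile_ureduce_func,
    ...<5 lines>...
                    overwrite_input=overwrite_input,
                    method=method)
    r = func(a, **kwargs)
    result = _quantile(arr,
                       quantiles=q,
    ...<2 lines>...
                       out=out,
                       weights=wgt)
    slices_having_nans = np.isnan(arr[-1, ...])
                                  ~~~^^^^^^^^^
IndexError: index -1 is out of bounds for axis 0 with size 0
```

The fingertips really end about 29 mm short of the reported TCP (0.194 against 0.165), so they shut just above the bar. Repeat 29 mm lower.

Emit:
{"op": "play_rows", "data": {"targets": [{"slide": [0, 0, 0], "dr": [0, 0, 0], "gripper": 0.2}, {"slide": [0, 0, 0.4], "dr": [0, 0, 0], "gripper": 0.2}, {"slide": [0, 0, 0.4], "dr": [0, 0, 0], "gripper": 0.2}, {"slide": [0, 0, 0.4], "dr": [0, 0, 0], "gripper": 0.2}, {"slide": [0, 0, 0.4], "dr": [0, 0, 0], "gripper": 0.2}, {"slide": [0, 0, 0.4], "dr": [0, 0, 0], "gripper": 0.2}, {"slide": [0, 0, 0.4], "dr": [0, 0, 0], "gripper": 0.2}, {"slide": [0, 0, 0.3], "dr": [0, 0, 0], "gripper": 0.2}, {"slide": [0, 0, 0.3], "dr": [0, 0, 0], "gripper": 0.2}, {"slide": [0, 0, 0.2], "dr": [0, 0, 0], "gripper": 0.2}]}}

```text
t: 6.45
tcp_pos: [0.4325, -0.0983, 0.0018]
orientation: [-2.301, -2.135, 0.002]
contact_force: [-0.1, 0.1, -1.3]
finger_gap: 0.0683
finger_force: 0.0
```

Emit:
{"op": "play_rows", "data": {"targets": [{"slide": [0, 0, 0], "dr": [0, 0, 0], "gripper": 0.5}, {"slide": [0, 0, 0], "dr": [0, 0, 0], "gripper": 0.7}, {"slide": [0, 0, 0], "dr": [0, 0, 0], "gripper": 0.8}, {"slide": [0, 0, 0], "dr": [0, 0, 0], "gripper": 0.9}, {"slide": [0, 0, 0], "dr": [0, 0, 0], "gripper": 1}, {"slide": [0, 0, 0], "dr": [0, 0, 0], "gripper": 1}, {"slide": [0, 0, 0], "dr": [0, 0, 0], "gripper": 1}]}}

```text
t: 7.15
tcp_pos: [0.4348, -0.0992, 0.0046]
orientation: [2.302, 2.136, 0.001]
contact_force: [-1.1, 0.7, 6.8]
finger_gap: 0.0112
finger_force: 51.0
```

Emit:
{"op": "play_rows", "data": {"targets": [{"slide": [0, 0, -0.1], "dr": [0, 0, 0], "gripper": 1}, {"slide": [0, 0, -0.2], "dr": [0, 0, 0], "gripper": 1}, {"slide": [0, 0, -0.4], "dr": [0, 0, 0], "gripper": 1}, {"slide": [0, 0, -0.5], "dr": [0, 0, 0], "gripper": 1}, {"slide": [0, 0, -0.5], "dr": [0, 0, 0], "gripper": 1}, {"slide": [0, 0, -0.5], "dr": [0, 0, 0], "gripper": 1}, {"slide": [0, 0, -0.5], "dr": [0, 0, 0], "gripper": 1}, {"slide": [0, 0, -0.4], "dr": [0, 0, 0], "gripper": 1}, {"slide": [0, 0, -0.2], "dr": [0, 0, 0], "gripper": 1}, {"slide": [0, 0, -0.1], "dr": [0, 0, 0], "gripper": 1}]}}

```text
t: 8.15
tcp_pos: [0.4343, -0.099, 0.1749]
orientation: [2.302, 2.136, 0.001]
contact_force: [-0.8, 0.1, -0.6]
finger_gap: 0.0114
finger_force: 50.0
```

```bash
cat >> h.py <<'E'
def grab(k):
    o={}
    for n in("top","side"):
        im,d=ctrl.grab_frame(n); np.savez(f"pics/{n}{k}",im=im,d=d); o[n]=(im,d,cloud(n,d))
    return o
G_S=T([-.014,0,.053],np.eye(3)) # grip in scoop frame
TOFF=.048 # grasp point behind reported TCP
def tool_of_scoop(S,off=TOFF): return S@G_S@T([0,0,0],np.diag([-1.,1,-1]))@T([0,0,off],np.eye(3))
def scoop_of_tool(M,off=TOFF): return M@T([0,0,-off],np.diag([-1.,1,-1]))@np.linalg.inv(G_S)
E
python3 - <<'E'
from h import *
M=now(); S=scoop_of_tool(M); print(S.round(4))
o=grab(2)
for n in o:
    im,d,P=o[n]; l=(P-S[:3,3])@S[:3,:3]
    for nm,lo,hi in(("body",-.012,.03),("bar",.042,.07)):
        m=(d>0)&(abs(l[...,1])<.03)&(abs(l[...,0])<.12)&(l[...,2]>lo)&(l[...,2]<hi)
        q=l[m]; 
        if nm=="bar": q=q[abs(q[:,0]+.014)>.025]
        if len(q)>5: print(n,nm,len(q),np.percentile(q,[1,50,99],axis=0).round(4).tolist(), "slope z/x",np.polyfit(q[:,0],q[:,2],1)[0].round(3),"y/x",np.polyfit(q[:,0],q[:,1],1)[0].round(3))
E
```

```text
[[-7.450e-02  9.972e-01 -1.400e-03  4.333e-01]
 [-9.972e-01 -7.450e-02  6.000e-04 -1.130e-01]
 [ 5.000e-04  1.400e-03  1.000e+00  1.699e-01]
 [ 0.000e+00  0.000e+00  0.000e+00  1.000e+00]]
top body 32 [[-0.0448, -0.0099, 0.0011], [-0.0383, -0.0058, 0.0104], [-0.0307, -0.0016, 0.0205]] slope z/x 0.278 y/x -0.041
top bar 12 [[-0.0755, -0.0041, 0.0507], [-0.0435, -0.0017, 0.0588], [-0.0406, 0.0068, 0.0638]] slope z/x -0.004 y/x -0.242
side body 661 [[-0.069, -0.0142, 0.0004], [0.0153, -0.0035, 0.0121], [0.0696, 0.0105, 0.0284]] slope z/x -0.027 y/x 0.034
side bar 138 [[-0.0742, -0.0108, 0.0439], [0.0304, -0.0041, 0.0585], [0.0439, 0.0075, 0.0631]] slope z/x -0.05 y/x 0.012
```

```bash
cat >> h.py <<'E'
def scoop_lip(x,y,z,pitch,yawoff=0):
    Ft=trough(); L=Ft@np.array([x,y,z,1]); yaw=np.arctan2(-Ft[1,0],-Ft[0,0])+yawoff
    return T(L[:3],scoopR(yaw,np.radians(pitch)))@T([-.065,0,0],np.eye(3))
E
python3 - <<'E'
from h import *
A=now()@T([0,0,-.06],np.eye(3))
plan(tool_of_scoop(scoop_lip(.125,0,.09,10)),9,A)
print(tool_of_scoop(scoop_lip(.125,0,.09,10)).round(3))
E
```

```text
9 rows slide [0.188, 0.541, 0.118] dr [0.0018, 0.0247, -0.02]
[[-0.066  0.998 -0.012  0.678]
 [ 0.983  0.067  0.173 -0.013]
 [ 0.174  0.    -0.985  0.187]
 [ 0.     0.     0.     1.   ]]
```

Emit:
{"op": "play_rows", "data": {"targets": [{"slide": [0, 0, -0.2], "dr": [0, 0, 0], "gripper": 1}, {"slide": [0, 0, -0.4], "dr": [0, 0, 0], "gripper": 1}, {"slide": [0, 0, -0.4], "dr": [0, 0, 0], "gripper": 1}, {"slide": [0, 0, -0.2], "dr": [0, 0, 0], "gripper": 1}, {"slide": [0.047, 0.135, 0.03], "dr": [0.0004, 0.0062, -0.005], "gripper": 1}, {"slide": [0.094, 0.27, 0.06], "dr": [0.001, 0.0123, -0.01], "gripper": 1}, {"slide": [0.141, 0.406, 0.088], "dr": [0.0013, 0.0185, -0.015], "gripper": 1}, {"slide": [0.188, 0.541, 0.118], "dr": [0.0018, 0.0247, -0.02], "gripper": 1}, {"slide": [0.188, 0.541, 0.118], "dr": [0.0018, 0.0247, -0.02], "gripper": 1}, {"slide": [0.188, 0.541, 0.118], "dr": [0.0018, 0.0247, -0.02], "gripper": 1}]}}

```text
t: 9.25
tcp_pos: [0.5581, -0.0606, 0.2061]
orientation: [-2.177, -2.169, -0.091]
contact_force: [0.6, -0.4, -1.6]
finger_gap: 0.0112
finger_force: 50.0
```

Emit:
{"op": "play_rows", "data": {"targets": [{"slide": [0.188, 0.541, 0.118], "dr": [0.0018, 0.0247, -0.02], "gripper": 1}, {"slide": [0.188, 0.541, 0.118], "dr": [0.0018, 0.0247, -0.02], "gripper": 1}, {"slide": [0.188, 0.541, 0.118], "dr": [0.0018, 0.0247, -0.02], "gripper": 1}, {"slide": [0.141, 0.406, 0.088], "dr": [0.0013, 0.0185, -0.015], "gripper": 1}, {"slide": [0.141, 0.406, 0.088], "dr": [0.0013, 0.0185, -0.015], "gripper": 1}, {"slide": [0.047, 0.135, 0.03], "dr": [0.0004, 0.0062, -0.005], "gripper": 1}, {"slide": [0, 0, 0], "dr": [0, 0, 0], "gripper": 1}, {"slide": [0, 0, 0], "dr": [0, 0, 0], "gripper": 1}]}}

```text
t: 10.05
tcp_pos: [0.6837, -0.0102, 0.1849]
orientation: [-2.047, -2.198, -0.182]
contact_force: [0.0, -0.2, -1.8]
finger_gap: 0.0109
finger_force: 50.0
```

```bash
python3 - <<'E'
from h import *
M=now(); S=scoop_of_tool(M); Ft=trough(); B=np.linalg.inv(Ft)@S
print(M.round(4)); print((np.linalg.inv(Ft)@(S@[.065,0,0,1]))[:3].round(4),np.degrees(np.arcsin(-S[2,0])))
o=grab(3)
for n in o:
    im,d,P=o[n]; l=(P-S[:3,3])@S[:3,:3]
    for nm,lo,hi in(("body",-.012,.03),("bar",.042,.07)):
        m=(d>0)&(abs(l[...,1])<.025)&(abs(l[...,0])<.12)&(l[...,2]>lo)&(l[...,2]<hi)
        q=l[m]; 
        if nm=="bar": q=q[abs(q[:,0]+.014)>.025]
        if len(q)>5: print(n,nm,len(q),np.percentile(q,[1,50,99],axis=0).round(4).tolist(), "slope z/x",np.polyfit(q[:,0],q[:,2],1)[0].round(3),"y/x",np.polyfit(q[:,0],q[:,1],1)[0].round(3))
save("e.png",np.hstack([cv2.resize(x,(400,400),interpolation=cv2.INTER_CUBIC) for x in(o["top"][0][100:220,280:400],o["side"][0][170:310,330:470])]))
E
```

```text
[[-0.0695  0.9975 -0.0145  0.6837]
 [ 0.9814  0.0709  0.1782 -0.0102]
 [ 0.1788 -0.0018 -0.9839  0.1849]
 [ 0.      0.      0.      1.    ]]
[ 0.1269 -0.006   0.0868] 10.298577910387015
top body 66 [[-0.0758, -0.0106, -0.0004], [-0.0664, -0.0028, 0.0112], [-0.0556, 0.0117, 0.0278]] slope z/x -0.572 y/x 0.424
top bar 61 [[-0.076, -0.0042, 0.0428], [-0.0696, 0.0002, 0.0593], [-0.0597, 0.0074, 0.0623]] slope z/x 0.342 y/x 0.226
side body 657 [[-0.0724, -0.0157, 0.0008], [0.005, -0.0056, 0.0128], [0.0692, 0.0116, 0.0281]] slope z/x -0.016 y/x 0.007
side bar 133 [[-0.0725, -0.0131, 0.0433], [0.0263, -0.0047, 0.0552], [0.0431, 0.0072, 0.0642]] slope z/x 0.051 y/x 0.021
```

View pics/e.png

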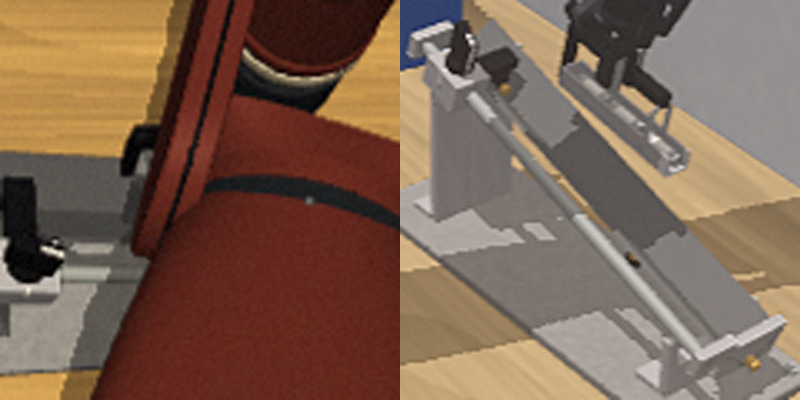

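The scoop hangs level across the trough with fuses inside (side crop around (620,115)), and the measured body matches the model. I check where the fixed contact is: brass at side pixels about (453,297) and (411,260).

```bash
python3 - <<'E'
from h import *
Ft=trough(); I=np.linalg.inv(Ft)
for n in("side","top"):
    z=np.load(f"pics/{n}0.npz"); im=z["im"]; P=cloud(n,z["d"])
    hsv=cv2.cvtColor(im,cv2.COLOR_RGB2HSV)
    l=P@I[:3,:3].T+I[:3,3]
    m=(hsv[...,0]>8)&(hsv[...,0]<25)&(hsv[...,1]>110)&(l[...,0]>-.06)&(l[...,0]<.39)&(abs(l[...,1])<.075)&(l[...,2]>-.03)&(l[...,2]<.07)
    k,L,st,c=cv2.connectedComponentsWithStats(m.astype(np.uint8))
    for i in range(1,k):
        if st[i,4]>=2: q=l[L==i]; print(n,st[i,4],c[i].round(),np.median(q,0).round(4),im[L==i].mean(0).round())
    # end features: all points by x at low end
    m=(abs(l[...,1])<.03)&(l[...,0]<.03)&(l[...,0]>-.06)&(l[...,2]>-.02)&(l[...,2]<.05); q=l[m]
    for a in np.arange(-.045,.03,.005):
        w=q[(q[:,0]>=a)&(q[:,0]<a+.005)]; print(a.round(3),len(w),np.percentile(w,[5,50,95],axis=0)[:,1:].round(3).tolist() if len(w) else '')
E
```

```text
side 11 [366. 201.] [0.3163 0.0031 0.0089] [129. 100.  62.]
side 20 [453. 297.] [-0.0173  0.0034  0.0093] [150. 119.  73.]
-0.045 7 [[-0.025, -0.02], [0.006, -0.019], [0.018, -0.018]]
-0.04 11 [[-0.028, -0.02], [0.012, -0.019], [0.03, -0.017]]
-0.035 3 [[-0.011, -0.019], [-0.002, -0.019], [0.005, -0.018]]
-0.03 0 
-0.025 8 [[0.001, 0.006], [0.004, 0.01], [0.008, 0.012]]
-0.02 9 [[0.0, 0.007], [0.005, 0.009], [0.008, 0.011]]
-0.015 158 [[-0.025, 0.0], [0.003, 0.022], [0.028, 0.039]]
-0.01 33 [[-0.024, 0.036], [-0.003, 0.038], [0.022, 0.041]]
-0.005 19 [[-0.024, 0.03], [0.002, 0.036], [0.021, 0.04]]
-0.0 7 [[-0.026, 0.02], [-0.019, 0.023], [-0.013, 0.029]]
0.005 18 [[-0.026, 0.012], [-0.017, 0.022], [0.023, 0.026]]
0.01 35 [[-0.028, 0.006], [-0.014, 0.017], [0.017, 0.025]]
0.015 43 [[-0.025, 0.001], [-0.012, 0.014], [0.012, 0.025]]
0.02 42 [[-0.024, -0.004], [-0.009, 0.014], [0.025, 0.027]]
0.025 40 [[-0.023, 0.003], [-0.01, 0.014], [0.006, 0.027]]
top 8 [262. 144.] [ 0.3735 -0.0313  0.0254] [99. 78. 51.]
top 8 [282. 145.] [ 0.3285 -0.0315  0.0248] [102.  80.  52.]
top 96 [424. 159.] [
[... 423 characters left out ...]
6.] [-0.0002  0.0007  0.0086] [114.  79.  30.]
top 41 [427. 193.] [-0.056   0.0579 -0.0278] [160. 119.  62.]
-0.045 0 
-0.04 0 
-0.035 0 
-0.03 0 
-0.025 0 
-0.02 0 
-0.015 23 [[-0.027, 0.034], [-0.001, 0.037], [0.028, 0.04]]
-0.01 47 [[-0.023, 0.012], [0.002, 0.037], [0.029, 0.045]]
-0.005 158 [[-0.025, 0.005], [0.0, 0.026], [0.028, 0.039]]
-0.0 53 [[-0.028, 0.002], [-0.006, 0.015], [0.026, 0.028]]
0.005 43 [[-0.027, 0.001], [-0.006, 0.013], [0.025, 0.027]]
0.01 44 [[-0.027, -0.0], [-0.009, 0.015], [0.026, 0.028]]
0.015 44 [[-0.026, -0.011], [0.002, 0.012], [0.028, 0.028]]
0.02 52 [[-0.027, -0.013], [-0.003, 0.015], [0.028, 0.027]]
0.025 48 [[-0.025, 0.001], [-0.006, 0.014], [0.026, 0.027]]
```

```bash
python3 - <<'E'
from h import *
A=tool_of_scoop(scoop_lip(.125,0,.038,14)); plan(A,8)
E
```

```text
8 rows slide [0.007, -0.015, 0.112] dr [-0.0002, 0.0103, 0.0006]
```

Emit:
{"op": "play_rows", "data": {"targets": [{"slide": [0.007, -0.015, 0.112], "dr": [0, 0.0103, 0.0006], "gripper": 1}, {"slide": [0.007, -0.015, 0.112], "dr": [0, 0.0103, 0.0006], "gripper": 1}, {"slide": [0.007, -0.015, 0.112], "dr": [0, 0.0103, 0.0006], "gripper": 1}, {"slide": [0.007, -0.015, 0.112], "dr": [0, 0.0103, 0.0006], "gripper": 1}, {"slide": [0.007, -0.015, 0.112], "dr": [0, 0.0103, 0.0006], "gripper": 1}, {"slide": [0.007, -0.015, 0.112], "dr": [0, 0.0103, 0.0006], "gripper": 1}, {"slide": [0.007, -0.015, 0.112], "dr": [0, 0.0103, 0.0006], "gripper": 1}, {"slide": [0.007, -0.015, 0.112], "dr": [0, 0.0103, 0.0006], "gripper": 1}, {"slide": [0, 0, 0], "dr": [0, 0, 0], "gripper": 1}, {"slide": [0, 0, 0], "dr": [0, 0, 0], "gripper": 1}]}}

```text
t: 11.15
tcp_pos: [0.6777, 0.0013, 0.1426]
orientation: [-2.016, -2.157, -0.247]
contact_force: [0.4, 0.6, -1.7]
finger_gap: 0.0112
finger_force: 50.1
```

```bash
cat >> h.py <<'E'
def lip():
    S=scoop_of_tool(now()); I=np.linalg.inv(trough()); L=I@S
    print("lip",(L@[.065,0,0,1])[:3].round(4),"pitch",np.degrees(np.arcsin(-S[2,0])).round(2),"yaw err deg",np.degrees(np.arctan2(-L[1,0],-L[0,0])).round(2),"F",ctrl.read_state()["contact_force"].round(1))
E
python3 - <<'E'
from h import *
lip(); s=ctrl.read_state(); print(s["joints"].round(3))
B=tool_of_scoop(scoop_lip(.125,0,.019,19)); plan(B,8)
C=tool_of_scoop(scoop_lip(.125,0,.017,32)); plan(C,40,B)
E
```

```text
lip [ 0.125  -0.0004  0.0377] pitch 14.01 yaw err deg 0.0 F [ 0.4  0.6 -1.7]
[-0.239  0.425  1.41   0.237  1.388 -0.359]
8 rows slide [0.0, -0.001, 0.03] dr [-0.0002, 0.0139, 0.0]
40 rows slide [-0.001, -0.0, -0.008] dr [0.0, 0.0072, 0.0]
```

Emit:
{"op": "play_rows", "data": {"targets": [{"slide": [0, -0.001, 0.03], "dr": [0, 0.0139, 0], "gripper": 1}, {"slide": [0, -0.001, 0.03], "dr": [0, 0.0139, 0], "gripper": 1}, {"slide": [0, -0.001, 0.03], "dr": [0, 0.0139, 0], "gripper": 1}, {"slide": [0, -0.001, 0.03], "dr": [0, 0.0139, 0], "gripper": 1}, {"slide": [0, -0.001, 0.03], "dr": [0, 0.0139, 0], "gripper": 1}, {"slide": [0, -0.001, 0.03], "dr": [0, 0.0139, 0], "gripper": 1}, {"slide": [0, -0.001, 0.03], "dr": [0, 0.0139, 0], "gripper": 1}, {"slide": [0, -0.001, 0.03], "dr": [0, 0.0139, 0], "gripper": 1}, {"slide": [0, 0, 0], "dr": [0, 0, 0], "gripper": 1}]}}

```text
t: 12.05
tcp_pos: [0.6769, 0.0044, 0.1306]
orientation: [-1.967, -2.103, -0.328]
contact_force: [0.1, -0.2, -1.0]
finger_gap: 0.0115
finger_force: 50.1
```

```bash
python3 - <<'E'
from h import *
lip()
plan(tool_of_scoop(scoop_lip(.125,0,.018,32)),60)
E
```

```text
lip [0.1246 0.0002 0.0184] pitch 19.04 yaw err deg -0.03 F [ 0.1 -0.2 -1. ]
60 rows slide [-0.0, 0.0, -0.006] dr [-0.0, 0.0048, -0.0]
```

Emit:
{"op": "play_rows", "data": {"targets": [{"slide": [0, 0, -0.006], "dr": [0, 0.0048, 0], "gripper": 1}, {"slide": [0, 0, -0.006], "dr": [0, 0.0048, 0], "gripper": 1}, {"slide": [0, 0, -0.006], "dr": [0, 0.0048, 0], "gripper": 1}, {"slide": [0, 0, -0.006], "dr": [0, 0.0048, 0], "gripper": 1}, {"slide": [0, 0, -0.006], "dr": [0, 0.0048, 0], "gripper": 1}, {"slide": [0, 0, -0.006], "dr": [0, 0.0048, 0], "gripper": 1}, {"slide": [0, 0, -0.006], "dr": [0, 0.0048, 0], "gripper": 1}, {"slide": [0, 0, -0.006], "dr": [0, 0.0048, 0], "gripper": 1}, {"slide": [0, 0, -0.006], "dr": [0, 0.0048, 0], "gripper": 1}, {"slide": [0, 0, -0.006], "dr": [0, 0.0048, 0], "gripper": 1}]}}

```text
t: 13.05
tcp_pos: [0.6772, 0.0037, 0.1341]
orientation: [-1.945, -2.081, -0.363]
contact_force: [0.1, -1.4, -0.9]
finger_gap: 0.0112
finger_force: 50.1
```

Emit:
{"op": "play_rows", "data": {"targets": [{"slide": [0, 0, -0.006], "dr": [0, 0.0048, 0], "gripper": 1}, {"slide": [0, 0, -0.006], "dr": [0, 0.0048, 0], "gripper": 1}, {"slide": [0, 0, -0.006], "dr": [0, 0.0048, 0], "gripper": 1}, {"slide": [0, 0, -0.006], "dr": [0, 0.0048, 0], "gripper": 1}, {"slide": [0, 0, -0.006], "dr": [0, 0.0048, 0], "gripper": 1}, {"slide": [0, 0, -0.006], "dr": [0, 0.0048, 0], "gripper": 1}, {"slide": [0, 0, -0.006], "dr": [0, 0.0048, 0], "gripper": 1}, {"slide": [0, 0, -0.006], "dr": [0, 0.0048, 0], "gripper": 1}, {"slide": [0, 0, -0.006], "dr": [0, 0.0048, 0], "gripper": 1}, {"slide": [0, 0, -0.006], "dr": [0, 0.0048, 0], "gripper": 1}]}}

```text
t: 14.05
tcp_pos: [0.6773, 0.0025, 0.1368]
orientation: [-1.924, -2.058, -0.397]
contact_force: [-0.1, -0.2, -1.8]
finger_gap: 0.0113
finger_force: 50.1
```

```bash
cat > look.py <<'E'
from h import *
import sys
lip(); o=grab("t"); Ft=trough(); I=np.linalg.inv(Ft); print(ctrl.read_state()["t"])
for n in o:
    l=o[n][2]@I[:3,:3].T+I[:3,3]; d=o[n][1]
    m=(d>0)&(abs(l[...,1])<.008)&(l[...,2]>.0095)&(l[...,2]<.022)
    h=np.histogram(l[m][:,0],np.arange(-.01,.3,.01))[0]; print(n,h)
if len(sys.argv)>1: save(sys.argv[1],o["side"][0][190:310,350:470],4)
E
python3 look.py
```

```text
lip [ 1.254e-01 -1.000e-04  1.900e-02] pitch 23.34 yaw err deg 0.01 F [-0.1 -0.2 -1.8]
14.15
top [0 0 0 0 0 0 0 0 0 0 0 0 0 0 0 0 0 0 1 0 1 0 0 0 0 0 0 0 1 1]
side [ 0  1  3  2  6  2  3  6  1  7  3  5  5 10  0  0  0  0  0  0  0  0  0  0
  0  0  2  0  3  3]
```

Emit:
{"op": "play_rows", "data": {"targets": [{"slide": [0, 0, -0.006], "dr": [0, 0.0048, 0], "gripper": 1}, {"slide": [0, 0, -0.006], "dr": [0, 0.0048, 0], "gripper": 1}, {"slide": [0, 0, -0.006], "dr": [0, 0.0048, 0], "gripper": 1}, {"slide": [0, 0, -0.006], "dr": [0, 0.0048, 0], "gripper": 1}, {"slide": [0, 0, -0.006], "dr": [0, 0.0048, 0], "gripper": 1}, {"slide": [0, 0, -0.006], "dr": [0, 0.0048, 0], "gripper": 1}, {"slide": [0, 0, -0.006], "dr": [0, 0.0048, 0], "gripper": 1}, {"slide": [0, 0, -0.006], "dr": [0, 0.0048, 0], "gripper": 1}, {"slide": [0, 0, -0.006], "dr": [0, 0.0048, 0], "gripper": 1}, {"slide": [0, 0, -0.006], "dr": [0, 0.0048, 0], "gripper": 1}]}}

```text
t: 15.15
tcp_pos: [0.6774, 0.0013, 0.1396]
orientation: [-1.901, -2.034, -0.43]
contact_force: [-0.1, 0.1, -1.7]
finger_gap: 0.0114
finger_force: 50.1
```

Emit:
{"op": "play_rows", "data": {"targets": [{"slide": [0, 0, -0.006], "dr": [0, 0.0048, 0], "gripper": 1}, {"slide": [0, 0, -0.006], "dr": [0, 0.0048, 0], "gripper": 1}, {"slide": [0, 0, -0.006], "dr": [0, 0.0048, 0], "gripper": 1}, {"slide": [0, 0, -0.006], "dr": [0, 0.0048, 0], "gripper": 1}, {"slide": [0, 0, -0.006], "dr": [0, 0.0048, 0], "gripper": 1}, {"slide": [0, 0, -0.006], "dr": [0, 0.0048, 0], "gripper": 1}, {"slide": [0, 0, -0.006], "dr": [0, 0.0048, 0], "gripper": 1}, {"slide": [0, 0, -0.006], "dr": [0, 0.0048, 0], "gripper": 1}, {"slide": [0, 0, -0.006], "dr": [0, 0.0048, 0], "gripper": 1}, {"slide": [0, 0, -0.006], "dr": [0, 0.0048, 0], "gripper": 1}]}}

```text
t: 16.15
tcp_pos: [0.6774, 0.0, 0.1422]
orientation: [-1.879, -2.01, -0.462]
contact_force: [-0.3, -0.5, -0.8]
finger_gap: 0.0116
finger_force: 50.1
```

```bash
python3 look.py f.png; python3 - <<'E'
from h import *
for k in "scoop","fuse1":
  for m in ctrl.masks_of("side",k)[:4]: print(k,m["score"].__round__(2),np.round(m["box"]))
E
```

```text
lip [ 1.258e-01 -1.000e-04  1.900e-02] pitch 27.67 yaw err deg -0.0 F [-0.3 -0.5 -0.8]
16.25
top [0 0 0 0 0 0 0 0 0 0 0 0 0 0 0 0 1 0 0 0 0 1 0 0 0 0 0 1 0 0]
side [0 2 4 5 4 5 4 4 6 5 6 6 2 5 0 0 0 0 0 0 1 0 4 5 3 2 4 3 2 1]
scoop 0.94 [336. 386. 418. 425.]
scoop 0.87 [174. 246. 214. 290.]
scoop 0.67 [268. 337. 322. 387.]
scoop 0.58 [380. 190. 421. 255.]
fuse1 0.51 [391. 211. 400. 221.]
fuse1 0.4 [398. 221. 406. 235.]
fuse1 0.2 [381. 188. 422. 255.]
```

View pics/f.png

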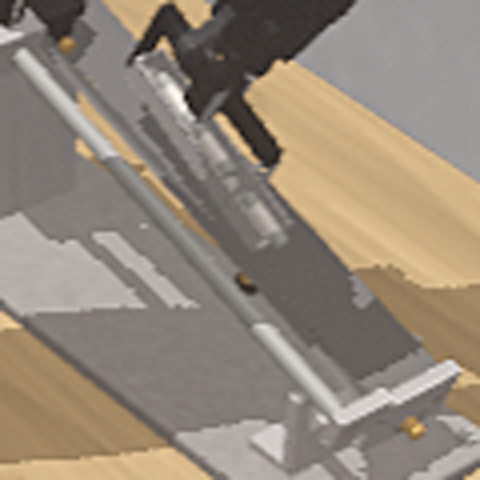

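At 27.7° the three fuses (crop about (175,95), (215,150), (265,220)) are still in the scoop; keep tipping.

Emit:
{"op": "play_rows", "data": {"targets": [{"slide": [0, 0, -0.006], "dr": [0, 0.004, 0], "gripper": 1}, {"slide": [0, 0, -0.006], "dr": [0, 0.004, 0], "gripper": 1}, {"slide": [0, 0, -0.006], "dr": [0, 0.004, 0], "gripper": 1}, {"slide": [0, 0, -0.006], "dr": [0, 0.004, 0], "gripper": 1}, {"slide": [0, 0, -0.006], "dr": [0, 0.004, 0], "gripper": 1}, {"slide": [0, 0, -0.004], "dr": [0, 0.004, 0], "gripper": 1}, {"slide": [0, 0, -0.004], "dr": [0, 0.004, 0], "gripper": 1}, {"slide": [0, 0, -0.004], "dr": [0, 0.004, 0], "gripper": 1}, {"slide": [0, 0, -0.004], "dr": [0, 0.004, 0], "gripper": 1}, {"slide": [0, 0, -0.004], "dr": [0, 0.004, 0], "gripper": 1}]}}

```text
t: 17.35
tcp_pos: [0.6775, -0.0012, 0.1444]
orientation: [-1.86, -1.99, -0.488]
contact_force: [0.1, 0.1, -1.6]
finger_gap: 0.011
finger_force: 50.1
```

```bash
python3 look.py; python3 - <<'E'
from h import *
for m in ctrl.masks_of("side","fuse1")[:5]: print(m["score"].__round__(2),np.round(m["box"]))
E
```

```text
lip [ 1.259e-01 -1.000e-04  1.920e-02] pitch 29.46 yaw err deg -0.0 F [ 0.1  0.1 -1.6]
17.45
top [0 0 0 0 0 0 0 0 0 0 1 0 0 0 0 0 0 0 0 0 0 0 0 0 0 0 0 0 1 0]
side [ 0  2 16 13 15  5  4  4  5  4  2  3  5  9  3  0  0  0  0  0  2  0  3  3
  5  4  6  1  5  4]
0.62 [398. 223. 406. 236.]
0.5 [437. 279. 445. 288.]
```

First fuse is down against the contact (side (441,283)). Continue.

Emit:
{"op": "play_rows", "data": {"targets": [{"slide": [0, 0, -0.006], "dr": [0, 0.004, 0], "gripper": 1}, {"slide": [0, 0, -0.006], "dr": [0, 0.004, 0], "gripper": 1}, {"slide": [0, 0, -0.006], "dr": [0, 0.004, 0], "gripper": 1}, {"slide": [0, 0, -0.006], "dr": [0, 0.004, 0], "gripper": 1}, {"slide": [0, 0, -0.006], "dr": [0, 0.004, 0], "gripper": 1}, {"slide": [0, 0, -0.006], "dr": [0, 0.004, 0], "gripper": 1}, {"slide": [0, 0, -0.006], "dr": [0, 0.004, 0], "gripper": 1}, {"slide": [0, 0, -0.006], "dr": [0, 0.004, 0], "gripper": 1}, {"slide": [0, 0, -0.006], "dr": [0, 0.004, 0], "gripper": 1}, {"slide": [0, 0, -0.006], "dr": [0, 0.004, 0], "gripper": 1}]}}

```text
t: 18.5
tcp_pos: [0.6776, -0.0027, 0.1471]
orientation: [-1.841, -1.969, -0.515]
contact_force: [-0.5, -1.3, -0.2]
finger_gap: 0.0114
finger_force: 50.1
```

```bash
python3 look.py; python3 - <<'E'
from h import *
for m in ctrl.masks_of("side","fuse1")[:5]: print(m["score"].__round__(2),np.round(m["box"]))
E
```

```text
lip [ 1.26e-01 -1.00e-04  1.97e-02] pitch 31.26 yaw err deg -0.0 F [-0.5 -1.3 -0.2]
18.6
top [0 0 0 0 0 0 0 1 5 0 1 1 0 0 1 0 0 0 0 0 0 2 0 0 1 0 0 0 0 0]
side [ 1  3 13 14 17 15  9 15 13 13 24 13  1  4  2  0  0  0  0  0  3  1  4  6
  5  3  3  2  4  1]
0.53 [418. 250. 425. 262.]
0.49 [427. 265. 433. 279.]
0.19 [384. 187. 423. 252.]
```

All three appear to be in the fold (side profile filled from 0.01 to 0.11). Lift off and check.

```bash
python3 - <<'E'
from h import *
A=tool_of_scoop(scoop_lip(.135,0,.11,18)); plan(A,8)
Bs=T([.4333,-.113,.15],scoopR(np.radians(-94.3))); B=tool_of_scoop(Bs); plan(B,13,A)
E
```

```text
8 rows slide [0.054, -0.0, -0.176] dr [-0.0001, -0.0368, -0.0]
13 rows slide [-0.147, -0.375, 0.078] dr [-0.0022, -0.0307, 0.0138]
```

Emit:
{"op": "play_rows", "data": {"targets": [{"slide": [0.054, 0, -0.176], "dr": [0, -0.0368, 0], "gripper": 1}, {"slide": [0.054, 0, -0.176], "dr": [0, -0.0368, 0], "gripper": 1}, {"slide": [0.054, 0, -0.176], "dr": [0, -0.0368, 0], "gripper": 1}, {"slide": [0.054, 0, -0.176], "dr": [0, -0.0368, 0], "gripper": 1}, {"slide": [0.054, 0, -0.176], "dr": [0, -0.0368, 0], "gripper": 1}, {"slide": [0.054, 0, -0.176], "dr": [0, -0.0368, 0], "gripper": 1}, {"slide": [0.054, 0, -0.176], "dr": [0, -0.0368, 0], "gripper": 1}, {"slide": [0.054, 0, -0.176], "dr": [0, -0.0368, 0], "gripper": 1}, {"slide": [-0.075, -0.188, 0.039], "dr": [-0.001, -0.0154, 0.007], "gripper": 1}, {"slide": [-0.147, -0.375, 0.078], "dr": [-0.0022, -0.0307, 0.0138], "gripper": 1}]}}

```text
t: 19.65
tcp_pos: [0.6517, -0.0239, 0.212]
orientation: [-2.017, -2.123, -0.279]
contact_force: [-0.8, -0.3, -1.4]
finger_gap: 0.0109
finger_force: 50.1
```

Emit:
{"op": "play_rows", "data": {"targets": [{"slide": [-0.147, -0.375, 0.078], "dr": [-0.0022, -0.0307, 0.0138], "gripper": 1}, {"slide": [-0.147, -0.375, 0.078], "dr": [-0.0022, -0.0307, 0.0138], "gripper": 1}, {"slide": [-0.147, -0.375, 0.078], "dr": [-0.0022, -0.0307, 0.0138], "gripper": 1}, {"slide": [-0.147, -0.375, 0.078], "dr": [-0.0022, -0.0307, 0.0138], "gripper": 1}, {"slide": [-0.147, -0.375, 0.078], "dr": [-0.0022, -0.0307, 0.0138], "gripper": 1}, {"slide": [-0.147, -0.375, 0.078], "dr": [-0.0022, -0.0307, 0.0138], "gripper": 1}, {"slide": [-0.147, -0.375, 0.078], "dr": [-0.0022, -0.0307, 0.0138], "gripper": 1}, {"slide": [-0.147, -0.375, 0.078], "dr": [-0.0022, -0.0307, 0.0138], "gripper": 1}, {"slide": [-0.147, -0.375, 0.078], "dr": [-0.0022, -0.0307, 0.0138], "gripper": 1}, {"slide": [-0.147, -0.375, 0.078], "dr": [-0.0022, -0.0307, 0.0138], "gripper": 1}]}}

```text
t: 20.65
tcp_pos: [0.4625, -0.0903, 0.1614]
orientation: [-2.267, -2.138, -0.036]
contact_force: [-0.7, -0.2, -0.3]
finger_gap: 0.0114
finger_force: 50.1
```

```bash
python3 look.py; python3 - <<'E'
from h import *
print(now().round(3))
Bs=T([.4333,-.113,.0005],scoopR(np.radians(-94.3))); plan(tool_of_scoop(Bs),10)
a=np.load("pics/topt.npz")["im"];b=np.load("pics/sidet.npz")["im"]
save("g.png",np.hstack([cv2.resize(x,(400,400),interpolation=cv2.INTER_CUBIC) for x in(a[130:210,340:420],b[210:310,370:470])]))
E
```

```text
lip [0.06   0.2303 0.0956] pitch 1.96 yaw err deg -7.5 F [-0.7 -0.2 -0.3]
20.75
top [17 10 11 11 11 13  9 10 13 14 12 10  8  1  1  0  0  0  2  1  0  1  1  1
  2  1  0  2  0  0]
side [ 0  2 10 15 17 10 14 13 13 15 10 16  7  3  5  1  4  5  5  2  3  5  6  3
  1  2  4  4  3  3]
[[ 0.059  0.998 -0.002  0.461]
 [ 0.998 -0.059  0.036 -0.09 ]
 [ 0.035 -0.004 -0.999  0.161]
 [ 0.     0.     0.     1.   ]]
10 rows slide [-0.028, -0.052, 0.31] dr [-0.0006, -0.0045, 0.0021]
```

View pics/g.png

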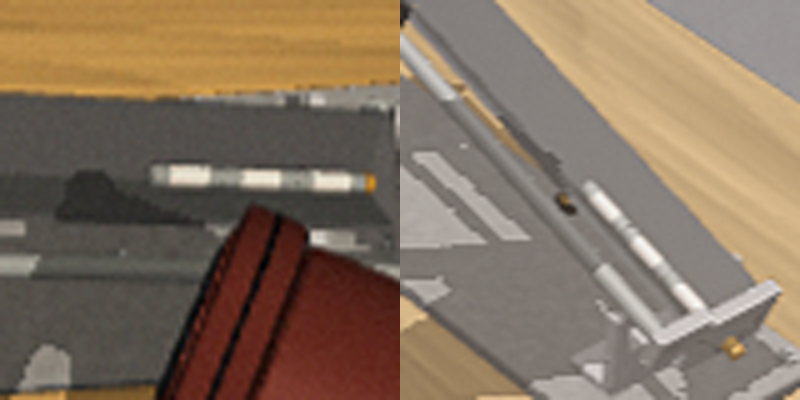

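The three fuses lie in line in the fold, touching the contact (top crop 150–375 along row 178). Now put the scoop down.

Emit:
{"op": "play_rows", "data": {"targets": [{"slide": [-0.028, -0.052, 0.31], "dr": [-0.0006, -0.0045, 0.0021], "gripper": 1}, {"slide": [-0.028, -0.052, 0.31], "dr": [-0.0006, -0.0045, 0.0021], "gripper": 1}, {"slide": [-0.028, -0.052, 0.31], "dr": [-0.0006, -0.0045, 0.0021], "gripper": 1}, {"slide": [-0.028, -0.052, 0.31], "dr": [-0.0006, -0.0045, 0.0021], "gripper": 1}, {"slide": [-0.028, -0.052, 0.31], "dr": [-0.0006, -0.0045, 0.0021], "gripper": 1}, {"slide": [-0.028, -0.052, 0.31], "dr": [-0.0006, -0.0045, 0.0021], "gripper": 1}, {"slide": [-0.028, -0.052, 0.31], "dr": [-0.0006, -0.0045, 0.0021], "gripper": 1}, {"slide": [-0.028, -0.052, 0.31], "dr": [-0.0006, -0.0045, 0.0021], "gripper": 1}, {"slide": [-0.028, -0.052, 0.31], "dr": [-0.0006, -0.0045, 0.0021], "gripper": 1}, {"slide": [0, 0, 0], "dr": [0, 0, 0], "gripper": 1}]}}

```text
t: 21.75
tcp_pos: [0.438, -0.0972, 0.0199]
orientation: [-2.297, -2.135, -0.004]
contact_force: [-0.4, 0.6, -1.6]
finger_gap: 0.0111
finger_force: 50.0
```

```bash
python3 - <<'E'
from h import *
print(now().round(4),ctrl.read_state()["contact_force"])
Bs=T([.4333,-.113,.0],scoopR(np.radians(-94.3))); plan(tool_of_scoop(Bs),5)
E
```

```text
[[ 0.0732  0.9973 -0.0018  0.438 ]
 [ 0.9973 -0.0732  0.0059 -0.0972]
 [ 0.0057 -0.0022 -1.      0.0199]
 [ 0.      0.      0.      1.    ]] [-0.3615019   0.61931073 -1.61609118]
5 rows slide [-0.009, -0.014, 0.059] dr [-0.0006, -0.0015, 0.0004]
```

Emit:
{"op": "play_rows", "data": {"targets": [{"slide": [-0.009, -0.014, 0.06], "dr": [-0.0006, -0.0015, 0.0004], "gripper": 1}, {"slide": [-0.009, -0.014, 0.06], "dr": [-0.0006, -0.0015, 0.0004], "gripper": 1}, {"slide": [-0.009, -0.014, 0.06], "dr": [-0.0006, -0.0015, 0.0004], "gripper": 1}, {"slide": [-0.009, -0.014, 0.06], "dr": [-0.0006, -0.0015, 0.0004], "gripper": 1}, {"slide": [-0.009, -0.014, 0.06], "dr": [-0.0006, -0.0015, 0.0004], "gripper": 1}, {"slide": [0, 0, 0], "dr": [0, 0, 0], "gripper": 1}, {"slide": [0, 0, 0], "dr": [0, 0, 0], "gripper": 1}]}}

```text
t: 22.45
tcp_pos: [0.4354, -0.0999, 0.0063]
orientation: [2.301, 2.134, 0.002]
contact_force: [-0.4, 0.8, -0.8]
finger_gap: 0.0111
finger_force: 50.0
```

Emit:
{"op": "play_rows", "data": {"targets": [{"slide": [0, 0, 0], "dr": [0, 0, 0], "gripper": 0.8}, {"slide": [0, 0, 0], "dr": [0, 0, 0], "gripper": 0.6}, {"slide": [0, 0, 0], "dr": [0, 0, 0], "gripper": 0.4}, {"slide": [0, 0, -0.2], "dr": [0, 0, 0], "gripper": 0.4}, {"slide": [0, 0, -0.5], "dr": [0, 0, 0], "gripper": 0.4}, {"slide": [0, 0, -0.8], "dr": [0, 0, 0], "gripper": 0.4}, {"slide": [0, 0, -0.8], "dr": [0, 0, 0], "gripper": 0.4}, {"slide": [0, 0, -0.8], "dr": [0, 0, 0], "gripper": 0.4}, {"slide": [0, 0, -0.8], "dr": [0, 0, 0], "gripper": 0.4}, {"slide": [0, 0, -0.6], "dr": [0, 0, 0], "gripper": 0.4}]}}

```text
t: 23.45
tcp_pos: [0.4353, -0.0998, 0.2353]
orientation: [2.298, 2.132, 0.004]
contact_force: [-0.6, -1.1, 0.1]
finger_gap: 0.0513
finger_force: 0.0
```

```bash
python3 - <<'E'
from h import *
I=np.linalg.inv(trough())
o=grab("k")
src={n+"0":cloud(n,np.load(f"pics/{n}0.npz")["d"]) for n in("top","side")}
src.update({n+"now":o[n][2] for n in o})
for k,P in src.items():
    l=P@I[:3,:3].T+I[:3,3]
    q=l[(abs(l[...,0]-.325)<.05)&(abs(l[...,1]-.057)<.035)&(l[...,2]>.08)&(l[...,2]<.1)]
    if len(q)<8: print(k,len(q)); continue
    c=q.mean(0); u=np.linalg.svd(q[:,:2]-c[:2],full_matrices=0)[2][0]; s=(q[:,:2]-c[:2])@u; w=(q[:,:2]-c[:2])@[-u[1],u[0]]
    print(k,len(q),c.round(4),"ang",np.degrees(np.arctan(u[1]/u[0])).round(1),np.percentile(s,[2,98]).round(4),np.percentile(w,[2,98]).round(4),np.percentile(q[:,2],95).round(4))
    (cx,cy),sz,an=cv2.minAreaRect((q[:,:2]*1e4).astype(np.float32)); print("  rect",round(cx/1e4,4),round(cy/1e4,4),np.round(np.array(sz)/1e4,4),an)
print("joints",ctrl.read_state()["joints"].round(3))
c=[cv2.resize(o[n][0][y:y+60,x:x+60],(400,400),interpolation=cv2.INTER_CUBIC) for n,x,y in(("top",262,145),("side",325,160))]
save("i.png",np.hstack(c))
# scoop check
for n in o:
    P=o[n][2]; q=P[np.all((P>(.37,-.22,.045))&(P<(.49,-.0,.08)),-1)]
    if len(q)>5: print(n,"bar",q.mean(0).round(4),np.percentile(q[:,2],95))
E
```

```text
top0 112 [0.328  0.0558 0.0877] ang -17.2 [-0.0161  0.0166] [-0.0052  0.0071] 0.091
  rect 0.3272 0.0556 [0.0139 0.0349] 72.2549819946289
side0 74 [0.3251 0.0599 0.0876] ang -15.7 [-0.0193  0.0165] [-0.0059  0.0072] 0.0917
  rect 0.3265 0.0581 [0.0141 0.0371] 70.9892807006836
topnow 111 [0.328  0.056  0.0883] ang -16.4 [-0.0158  0.0166] [-0.0048  0.0074] 0.0918
  rect 0.3271 0.0551 [0.0132 0.0347] 74.64395904541016
sidenow 17 [0.3237 0.0635 0.0869] ang -30.4 [-0.0093  0.0082] [-0.0021  0.0016] 0.0914
  rect 0.3244 0.0635 [0.0037 0.0188] 60.04319381713867
joints [-0.402 -0.25   1.929 -0.     1.449 -0.327]
top bar [ 0.4367 -0.0907  0.0586] 0.06235839298634499
side bar [ 0.4314 -0.1045  0.0577] 0.06271111921572034
```

View pics/i.png

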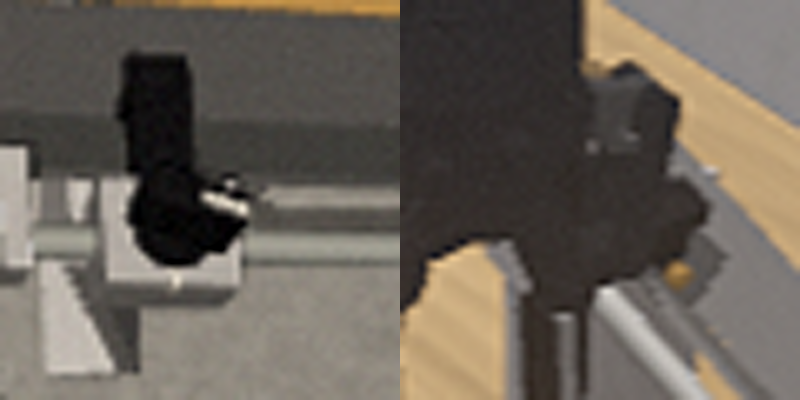

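The knob (top crop about (185,215), pointer to the lower right) sits at trough (0.3275, 0.0555), lock about 0.29; the scoop stands on the bench. Approach the knob.

```bash
cat >> h.py <<'E'
def knob_tool(x,lock,up=0,y=.0555,zg=.077):
    b=np.array([np.cos(lock),-np.sin(lock),0]); zt=np.array([0,0,-1.]); yt=np.cross(zt,b)
    return trough()@T([x,y,zg-TOFF+up],np.stack([b,yt,zt],1))
E
python3 - <<'E'
from h import *
H=knob_tool(.3275,.29,.08); print(H.round(3)); plan(H,14); plan(knob_tool(.3275,.29),6,H)
E
```

```text
[[ 0.224  0.974 -0.021  0.616]
 [ 0.929 -0.207  0.308  0.093]
 [ 0.295 -0.088 -0.951  0.249]
 [ 0.     0.     0.     1.   ]]
14 rows slide [0.311, 0.212, 0.02] dr [0.0073, 0.0282, 0.0135]
6 rows slide [-0.0, -0.0, 0.267] dr [0.0, 0.0, 0.0]
```

Emit:
{"op": "play_rows", "data": {"targets": [{"slide": [0.311, 0.212, 0.02], "dr": [0.0073, 0.0282, 0.0135], "gripper": 0.4}, {"slide": [0.311, 0.212, 0.02], "dr": [0.0073, 0.0282, 0.0135], "gripper": 0.4}, {"slide": [0.311, 0.212, 0.02], "dr": [0.0073, 0.0282, 0.0135], "gripper": 0.4}, {"slide": [0.311, 0.212, 0.02], "dr": [0.0073, 0.0282, 0.0135], "gripper": 0.4}, {"slide": [0.311, 0.212, 0.02], "dr": [0.0073, 0.0282, 0.0135], "gripper": 0.4}, {"slide": [0.311, 0.212, 0.02], "dr": [0.0073, 0.0282, 0.0135], "gripper": 0.4}, {"slide": [0.311, 0.212, 0.02], "dr": [0.0073, 0.0282, 0.0135], "gripper": 0.4}]}}

```text
t: 24.25
tcp_pos: [0.5199, 0.0017, 0.2297]
orientation: [-2.278, -1.961, -0.132]
contact_force: [-0.3, 0.4, 0.3]
finger_gap: 0.0511
finger_force: 0.0
```

Emit:
{"op": "play_rows", "data": {"targets": [{"slide": [0.311, 0.212, 0.02], "dr": [0.0073, 0.0282, 0.0135], "gripper": 0.4}, {"slide": [0.311, 0.212, 0.02], "dr": [0.0073, 0.0282, 0.0135], "gripper": 0.4}, {"slide": [0.311, 0.212, 0.02], "dr": [0.0073, 0.0282, 0.0135], "gripper": 0.4}, {"slide": [0.311, 0.212, 0.02], "dr": [0.0073, 0.0282, 0.0135], "gripper": 0.4}, {"slide": [0.311, 0.212, 0.02], "dr": [0.0073, 0.0282, 0.0135], "gripper": 0.4}, {"slide": [0.311, 0.212, 0.02], "dr": [0.0073, 0.0282, 0.0135], "gripper": 0.4}, {"slide": [0.311, 0.212, 0.02], "dr": [0.0073, 0.0282, 0.0135], "gripper": 0.4}, {"slide": [0, 0, 0], "dr": [0, 0, 0], "gripper": 0.4}, {"slide": [0, 0, 0], "dr": [0, 0, 0], "gripper": 0.4}]}}

```text
t: 25.15
tcp_pos: [0.612, 0.0938, 0.2412]
orientation: [-2.239, -1.787, -0.249]
contact_force: [0.3, 0.1, 0.2]
finger_gap: 0.0509
finger_force: 0.0
```

```bash
python3 - <<'E'
from h import *
M=now(); L=np.linalg.inv(trough())@M; print(L.round(4),ctrl.read_state()["joints"].round(2))
plan(knob_tool(.3275,.29),7)
E
```

```text
[[ 9.576e-01 -2.882e-01  3.900e-03  3.266e-01]
 [-2.882e-01 -9.575e-01  1.020e-02  5.890e-02]
 [ 8.000e-04 -1.090e-02 -9.999e-01  1.013e-01]
 [ 0.000e+00  0.000e+00  0.000e+00  1.000e+00]] [-0.16  0.21  1.51  0.31  1.51  0.04]
7 rows slide [0.005, 0.01, 0.206] dr [-0.002, -0.0001, -0.0004]
```

Down and close with a light grip.

Emit:
{"op": "play_rows", "data": {"grip_force": 35, "targets": [{"slide": [0.005, 0.01, 0.206], "dr": [-0.002, 0, -0.0004], "gripper": 0.4}, {"slide": [0.005, 0.01, 0.206], "dr": [-0.002, 0, -0.0004], "gripper": 0.4}, {"slide": [0.005, 0.01, 0.206], "dr": [-0.002, 0, -0.0004], "gripper": 0.4}, {"slide": [0.005, 0.01, 0.206], "dr": [-0.002, 0, -0.0004], "gripper": 0.4}, {"slide": [0.005, 0.01, 0.206], "dr": [-0.002, 0, -0.0004], "gripper": 0.4}, {"slide": [0.005, 0.01, 0.206], "dr": [-0.002, 0, -0.0004], "gripper": 0.4}, {"slide": [0.005, 0.01, 0.206], "dr": [-0.002, 0, -0.0004], "gripper": 0.4}, {"slide": [0, 0, 0], "dr": [0, 0, 0], "gripper": 0.4}]}}

```text
t: 25.95
tcp_pos: [0.6135, 0.1178, 0.1716]
orientation: [-2.244, -1.791, -0.259]
contact_force: [0.5, -0.0, -0.7]
finger_gap: 0.0512
finger_force: 0.0
```

Emit:
{"op": "play_rows", "data": {"targets": [{"slide": [0, 0, 0], "dr": [0, 0, 0], "gripper": 0.6}, {"slide": [0, 0, 0], "dr": [0, 0, 0], "gripper": 0.75}, {"slide": [0, 0, 0], "dr": [0, 0, 0], "gripper": 0.85}, {"slide": [0, 0, 0], "dr": [0, 0, 0], "gripper": 0.9}, {"slide": [0, 0, 0], "dr": [0, 0, 0], "gripper": 1}, {"slide": [0, 0, 0], "dr": [0, 0, 0], "gripper": 1}, {"slide": [0, 0, 0], "dr": [0, 0, 0], "gripper": 1}]}}

```text
t: 26.65
tcp_pos: [0.6133, 0.1172, 0.1754]
orientation: [-2.243, -1.792, -0.259]
contact_force: [-10.8, -1.7, 7.5]
finger_gap: 0.0117
finger_force: 37.1
```

```bash
cat > kn.py <<'E'
from h import *
s=ctrl.read_state(); F=trough(); L=np.linalg.inv(F)@now()
print("t",s["t"],"pos",L[:3,3].round(4),"lock",np.arctan2(-L[1,0],L[0,0]).round(3),"tilt",L[:2,2].round(3),"F",(F[:3,:3].T@s["contact_force"]).round(1),"gap",round(s["finger_gap"],4),"j",s["joints"].round(2))
E
python3 kn.py; python3 - <<'E'
from h import *
L=np.linalg.inv(trough())@now(); L[0,3]-=.185; plan(trough()@L,30)
E
```

```text
t 26.65 pos [0.3284 0.056  0.0315] lock 0.29 tilt [0.002 0.001] F [ 1.3 10.9  7.4] gap 0.0117 j [-0.12  0.25  1.58  0.32  1.38  0.03]
30 rows slide [-0.118, 0.035, -0.0] dr [0.0, -0.0, -0.0]
```

Emit:
{"op": "play_rows", "data": {"targets": [{"slide": [-0.009, -0.029, 0], "dr": [0, 0, 0], "gripper": 1}, {"slide": [-0.06, 0.018, 0], "dr": [0, 0, 0], "gripper": 1}, {"slide": [-0.118, 0.035, 0], "dr": [0, 0, 0], "gripper": 1}, {"slide": [-0.118, 0.035, 0], "dr": [0, 0, 0], "gripper": 1}, {"slide": [-0.118, 0.035, 0], "dr": [0, 0, 0], "gripper": 1}, {"slide": [-0.118, 0.035, 0], "dr": [0, 0, 0], "gripper": 1}, {"slide": [-0.118, 0.035, 0], "dr": [0, 0, 0], "gripper": 1}, {"slide": [-0.118, 0.035, 0], "dr": [0, 0, 0], "gripper": 1}, {"slide": [-0.118, 0.035, 0], "dr": [0, 0, 0], "gripper": 1}, {"slide": [-0.118, 0.035, 0], "dr": [0, 0, 0], "gripper": 1}]}}

```text
t: 27.65
tcp_pos: [0.6167, 0.0676, 0.1593]
orientation: [-2.244, -1.793, -0.264]
contact_force: [-4.0, 1.8, 7.8]
finger_gap: 0.0117
finger_force: 36.5
```

```bash
python3 kn.py
```

```text
t 27.65 pos [0.2761 0.056  0.0315] lock 0.289 tilt [ 0.002 -0.003] F [4.4 3.9 6.7] gap 0.0117 j [-0.2   0.27  1.59  0.31  1.38 -0.05]
```

Emit:
{"op": "play_rows", "data": {"targets": [{"slide": [-0.118, 0.035, 0], "dr": [0, 0, 0], "gripper": 1}, {"slide": [-0.118, 0.035, 0], "dr": [0, 0, 0], "gripper": 1}, {"slide": [-0.118, 0.035, 0], "dr": [0, 0, 0], "gripper": 1}, {"slide": [-0.118, 0.035, 0], "dr": [0, 0, 0], "gripper": 1}, {"slide": [-0.118, 0.035, 0], "dr": [0, 0, 0], "gripper": 1}, {"slide": [-0.118, 0.035, 0], "dr": [0, 0, 0], "gripper": 1}, {"slide": [-0.118, 0.035, 0], "dr": [0, 0, 0], "gripper": 1}, {"slide": [-0.118, 0.035, 0], "dr": [0, 0, 0], "gripper": 1}, {"slide": [-0.118, 0.035, 0], "dr": [0, 0, 0], "gripper": 1}, {"slide": [-0.118, 0.035, 0], "dr": [0, 0, 0], "gripper": 1}]}}

```text
t: 28.65
tcp_pos: [0.6206, 0.0091, 0.1402]
orientation: [-2.245, -1.793, -0.264]
contact_force: [-3.7, 1.1, 7.0]
finger_gap: 0.0118
finger_force: 36.5
```

Emit:
{"op": "play_rows", "data": {"targets": [{"slide": [-0.118, 0.035, 0], "dr": [0, 0, 0], "gripper": 1}, {"slide": [-0.118, 0.035, 0], "dr": [0, 0, 0], "gripper": 1}, {"slide": [-0.118, 0.035, 0], "dr": [0, 0, 0], "gripper": 1}, {"slide": [-0.118, 0.035, 0], "dr": [0, 0, 0], "gripper": 1}, {"slide": [-0.118, 0.035, 0], "dr": [0, 0, 0], "gripper": 1}, {"slide": [-0.118, 0.035, 0], "dr": [0, 0, 0], "gripper": 1}, {"slide": [-0.118, 0.035, 0], "dr": [0, 0, 0], "gripper": 1}, {"slide": [-0.118, 0.035, 0], "dr": [0, 0, 0], "gripper": 1}, {"slide": [-0.06, 0.018, 0], "dr": [0, 0, 0], "gripper": 1}, {"slide": [0, 0, 0], "dr": [0, 0, 0], "gripper": 1}]}}

```text
t: 29.65
tcp_pos: [0.624, -0.0416, 0.1237]
orientation: [-2.246, -1.793, -0.263]
contact_force: [-2.5, -1.2, 6.9]
finger_gap: 0.0115
finger_force: 36.5
```

```bash
python3 kn.py; python3 - <<'E'
from h import *
o=grab("z"); I=np.linalg.inv(trough())
for n in o:
    im,d,P=o[n]; l=P@I[:3,:3].T+I[:3,3]; hsv=cv2.cvtColor(im,cv2.COLOR_RGB2HSV)
    q=l[(abs(l[...,1]-.055)<.025)&(abs(l[...,2]-.051)<.004)&(l[...,0]>.08)&(l[...,0]<.25)]; print(n,len(q),np.percentile(q[:,0],[2,98]).round(4) if len(q) else '')
    q=l[(abs(l[...,1])<.01)&(l[...,2]>.009)&(l[...,2]<.03)&(l[...,0]>-.01)&(l[...,0]<.2)]; print(np.histogram(q[:,0],np.arange(0,.2,.005))[0])
    m=(hsv[...,0]>8)&(hsv[...,0]<25)&(hsv[...,1]>100)&(abs(l[...,1])<.012)&(l[...,2]>0)&(l[...,2]<.02)&(l[...,0]>.05)&(l[...,0]<.3); print(l[m].round(3)[:6].tolist())
E
```

```text
t 29.65 pos [0.161  0.056  0.0314] lock 0.29 tilt [ 0.    -0.003] F [1.1 2.5 6.9] gap 0.0115 j [-0.36  0.36  1.55  0.29  1.37 -0.21]
top 99 [0.1616 0.1834]
[1 1 0 0 0 0 0 0 0 0 0 0 0 0 0 0 0 0 0 0 0 0 0 0 0 2 2 2 0 0 0 0 3 9 0 4 1
 3 3]
[]
side 123 [0.137  0.1814]
[ 0  4  8  9  9 12 11  8 14  9 11 11  9 13  8 11 10 12  9 10 11  7  7  4
  3  5  3  4  6  5 19  7  2  0  0  0  0  0  0]
[[0.155, 0.001, 0.01], [0.153, -0.001, 0.01], [0.151, 0.006, 0.012], [0.15, 0.002, 0.011], [0.148, 0.002, 0.014], [0.151, 0.008, 0.01]]
```

Emit:
{"op": "play_rows", "data": {"targets": [{"slide": [-0.06, 0.018, 0], "dr": [0, 0, 0], "gripper": 1}, {"slide": [-0.1, 0.03, 0], "dr": [0, 0, 0], "gripper": 1}, {"slide": [-0.1, 0.03, 0], "dr": [0, 0, 0], "gripper": 1}, {"slide": [-0.1, 0.03, 0], "dr": [0, 0, 0], "gripper": 1}, {"slide": [-0.1, 0.03, 0], "dr": [0, 0, 0], "gripper": 1}, {"slide": [-0.03, 0.009, 0], "dr": [0, 0, 0], "gripper": 1}, {"slide": [-0.02, 0.006, 0], "dr": [0, 0, 0], "gripper": 1}, {"slide": [-0.02, 0.006, 0], "dr": [0, 0, 0], "gripper": 1}]}}

```text
t: 30.55
tcp_pos: [0.6257, -0.0674, 0.1153]
orientation: [-2.246, -1.793, -0.264]
contact_force: [-3.4, 0.9, 7.1]
finger_gap: 0.0114
finger_force: 36.6
```

```bash
python3 kn.py
```

```text
t 30.55 pos [0.1339 0.056  0.0314] lock 0.29 tilt [ 0.001 -0.003] F [3.2 3.4 6.4] gap 0.0114 j [-0.4   0.38  1.53  0.29  1.38 -0.25]
```

Emit:
{"op": "play_rows", "data": {"targets": [{"slide": [-0.015, 0.0045, 0], "dr": [0, 0, 0], "gripper": 1}, {"slide": [-0.015, 0.0045, 0], "dr": [0, 0, 0], "gripper": 1}, {"slide": [-0.015, 0.0045, 0], "dr": [0, 0, 0], "gripper": 1}]}}

```text
t: 30.85
tcp_pos: [0.6259, -0.0696, 0.1146]
orientation: [-2.246, -1.793, -0.264]
contact_force: [-3.2, 0.5, 7.4]
finger_gap: 0.0112
finger_force: 36.5
```

```bash
python3 kn.py
```

```text
t 30.85 pos [0.1315 0.056  0.0314] lock 0.29 tilt [ 0.001 -0.003] F [3.  3.2 6.9] gap 0.0112 j [-0.4   0.39  1.53  0.29  1.38 -0.25]
```

Emit:
{"op": "play_rows", "data": {"targets": [{"slide": [-0.015, 0.0045, 0], "dr": [0, 0, 0], "gripper": 1}, {"slide": [-0.015, 0.0045, 0], "dr": [0, 0, 0], "gripper": 1}]}}

```text
t: 31.05
tcp_pos: [0.626, -0.0711, 0.1141]
orientation: [-2.246, -1.793, -0.264]
contact_force: [-3.5, -0.3, 6.6]
finger_gap: 0.0115
finger_force: 36.5
```

```bash
python3 kn.py
```

```text
t 31.05 pos [0.13   0.056  0.0314] lock 0.29 tilt [ 0.001 -0.003] F [2.  3.5 6.3] gap 0.0115 j [-0.4   0.39  1.53  0.29  1.38 -0.25]
```

Emit:
{"op": "play_rows", "data": {"targets": [{"slide": [-0.015, 0.0045, 0], "dr": [0, 0, 0], "gripper": 1}, {"slide": [-0.012, 0.0035, 0], "dr": [0, 0, 0], "gripper": 1}]}}

```text
t: 31.25
tcp_pos: [0.6261, -0.0724, 0.1137]
orientation: [-2.246, -1.793, -0.264]
contact_force: [-3.4, 1.2, 6.6]
finger_gap: 0.0114
finger_force: 36.6
```

```bash
python3 kn.py
```

```text
t 31.25 pos [0.1286 0.056  0.0314] lock 0.29 tilt [ 0.001 -0.003] F [3.4 3.3 5.8] gap 0.0114 j [-0.4   0.39  1.53  0.29  1.38 -0.26]
```

Emit:
{"op": "play_rows", "data": {"targets": [{"slide": [-0.012, 0.0036, 0], "dr": [0, 0, 0], "gripper": 1}, {"slide": [-0.012, 0.0036, 0], "dr": [0, 0, 0], "gripper": 1}]}}

```text
t: 31.45
tcp_pos: [0.6261, -0.0731, 0.1134]
orientation: [-2.245, -1.793, -0.264]
contact_force: [-3.4, 2.4, 8.1]
finger_gap: 0.0115
finger_force: 36.6
```

```bash
python3 kn.py
```

```text
t 31.45 pos [0.1278 0.056  0.0314] lock 0.29 tilt [ 0.002 -0.003] F [5.  3.2 6.9] gap 0.0115 j [-0.4   0.39  1.53  0.29  1.38 -0.26]
```

Emit:
{"op": "play_rows", "data": {"targets": [{"slide": [-0.012, 0.0036, 0], "dr": [0, 0, 0], "gripper": 1}, {"slide": [-0.012, 0.0036, 0], "dr": [0, 0, 0], "gripper": 1}]}}

```text
t: 31.65
tcp_pos: [0.6262, -0.0737, 0.1133]
orientation: [-2.244, -1.792, -0.265]
contact_force: [-3.8, 3.3, 8.9]
finger_gap: 0.0114
finger_force: 36.7
```

```bash
python3 kn.py
```

```text
t 31.65 pos [0.1272 0.056  0.0314] lock 0.29 tilt [ 0.003 -0.003] F [6.1 3.6 7.3] gap 0.0114 j [-0.41  0.39  1.53  0.29  1.38 -0.26]
```

Emit:
{"op": "play_rows", "data": {"targets": [{"slide": [-0.012, 0.0036, 0], "dr": [0, 0, 0], "gripper": 1}, {"slide": [-0.012, 0.0036, 0], "dr": [0, 0, 0], "gripper": 1}]}}

```text
t: 31.85
tcp_pos: [0.6262, -0.0742, 0.1131]
orientation: [-2.243, -1.792, -0.265]
contact_force: [-4.1, 4.8, 10.3]
finger_gap: 0.0115
finger_force: 36.8
```

```bash
python3 kn.py
```

```text
t 31.85 pos [0.1267 0.056  0.0313] lock 0.289 tilt [ 0.004 -0.003] F [8.  3.8 8.3] gap 0.0115 j [-0.41  0.39  1.52  0.29  1.38 -0.26]
```

Emit:
{"op": "play_rows", "data": {"targets": [{"slide": [-0.012, 0.0036, 0], "dr": [0, 0, 0], "gripper": 1}, {"slide": [-0.012, 0.0036, 0], "dr": [0, 0, 0], "gripper": 1}]}}

```text
t: 32.05
tcp_pos: [0.6262, -0.0747, 0.113]
orientation: [-2.242, -1.792, -0.266]
contact_force: [-3.3, 7.9, 11.4]
finger_gap: 0.0118
finger_force: 36.9
```

```bash
python3 kn.py; python3 - <<'E'
from h import *
o=grab("y"); save("j.png",np.hstack([cv2.resize(x,(400,400),interpolation=cv2.INTER_CUBIC) for x in(o["top"][0][130:190,355:415],o["side"][0][225:305,380:460])]))
E
```

```text
t 32.05 pos [0.1262 0.056  0.0314] lock 0.289 tilt [ 0.005 -0.003] F [11.2  2.8  8.3] gap 0.0118 j [-0.41  0.39  1.52  0.29  1.38 -0.26]
```

View pics/j.png

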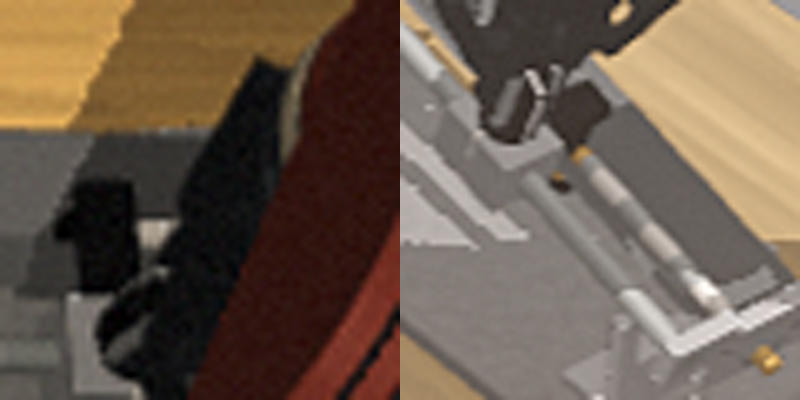

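The moving contact's brass (side crop (580,155)) is against the last fuse with no gap, at about 8 N. Now turn the knob.

Emit:
{"op": "play_rows", "data": {"targets": [{"slide": [0, 0, 0], "dr": [0, 0, 0.1], "gripper": 1}, {"slide": [0, 0, 0], "dr": [0, 0, 0.1], "gripper": 1}, {"slide": [0, 0, 0], "dr": [0, 0, 0.1], "gripper": 1}, {"slide": [0, 0, 0], "dr": [0, 0, 0.1], "gripper": 1}, {"slide": [0, 0, 0], "dr": [0, 0, 0.1], "gripper": 1}, {"slide": [0, 0, 0], "dr": [0, 0, 0.1], "gripper": 1}, {"slide": [0, 0, 0], "dr": [0, 0, 0.1], "gripper": 1}, {"slide": [0, 0, 0], "dr": [0, 0, 0.1], "gripper": 1}]}}

```text
t: 32.95
tcp_pos: [0.6273, -0.0753, 0.1128]
orientation: [-2.656, -0.995, -0.137]
contact_force: [-0.3, 6.1, 7.4]
finger_gap: 0.0114
finger_force: 36.4
```

```bash
python3 kn.py
```

```text
t 32.95 pos [0.1255 0.055  0.0314] lock 0.92 tilt [ 0.003 -0.005] F [ 8.1 -0.1  5.1] gap 0.0114 j [-0.41  0.39  1.52  0.29  1.38  0.37]
```

Emit:
{"op": "play_rows", "data": {"targets": [{"slide": [0, 0, 0], "dr": [0, 0, 0.1], "gripper": 1}, {"slide": [0, 0, 0], "dr": [0, 0, 0.1], "gripper": 1}, {"slide": [0, 0, 0], "dr": [0, 0, 0.1], "gripper": 1}, {"slide": [0, 0, 0], "dr": [0, 0, 0.1], "gripper": 1}, {"slide": [0, 0, 0], "dr": [0, 0, 0.1], "gripper": 1}, {"slide": [0, 0, 0], "dr": [0, 0, 0.1], "gripper": 1}, {"slide": [0, 0, 0], "dr": [0, 0, 0.1], "gripper": 1}, {"slide": [0, 0, 0], "dr": [0, 0, 0.1], "gripper": 1}, {"slide": [0, 0, 0], "dr": [0, 0, 0.029], "gripper": 1}, {"slide": [0, 0, 0], "dr": [0, 0, 0], "gripper": 1}]}}

```text
t: 33.95
tcp_pos: [0.6277, -0.0763, 0.1124]
orientation: [-2.825, -0.096, 0.006]
contact_force: [1.9, 3.9, 5.1]
finger_gap: 0.0113
finger_force: 36.3
```

```bash
python3 kn.py
```

```text
t 33.95 pos [0.1244 0.0546 0.0314] lock 1.569 tilt [ 0.002 -0.006] F [ 5.2 -2.2  3.7] gap 0.0113 j [-0.41  0.39  1.52  0.29  1.37  1.02]
```

Emit:
{"op": "play_rows", "data": {"targets": [{"slide": [0, 0, 0], "dr": [0, 0, 0], "gripper": 1}, {"slide": [0, 0, 0], "dr": [0, 0, 0], "gripper": 1}, {"slide": [0, 0, 0], "dr": [0, 0, 0], "gripper": 0.7}, {"slide": [0, 0, 0], "dr": [0, 0, 0], "gripper": 0.4}, {"slide": [0, 0, 0], "dr": [0, 0, 0], "gripper": 0.4}, {"slide": [0, 0, 0], "dr": [0, 0, 0], "gripper": 0.4}, {"slide": [0, 0, -0.2], "dr": [0, 0, 0], "gripper": 0.4}, {"slide": [0, 0, -0.4], "dr": [0, 0, 0], "gripper": 0.4}, {"slide": [0, 0, -0.6], "dr": [0, 0, 0], "gripper": 0.4}, {"slide": [0, 0, -0.6], "dr": [0, 0, 0], "gripper": 0.4}]}}

```text
t: 34.95
tcp_pos: [0.6272, -0.1048, 0.1971]
orientation: [-2.825, -0.096, 0.013]
contact_force: [-0.8, -0.3, 0.6]
finger_gap: 0.051
finger_force: 0.0
```

```bash
python3 kn.py; python3 - <<'E'
from h import *
Rm=now()[:3,:3]; print((Rm.T@np.array([-.2,.0,.06])/.05/8).round(3))
E
```

```text
t 34.95 pos [0.1235 0.057  0.1207] lock 1.57 tilt [ 0.001 -0.001] F [-0.1  0.8  0.7] gap 0.051 j [-0.45  0.34  1.42  0.27  1.53  1.02]
[-0.499 -0.079 -0.133]
```

Back the arm away toward the robot and check everything.

Emit:
{"op": "play_rows", "data": {"targets": [{"slide": [-0.3, -0.06, -0.4], "dr": [0, 0, 0], "gripper": 0.4}, {"slide": [-0.5, -0.08, -0.13], "dr": [0, 0, 0], "gripper": 0.4}, {"slide": [-0.5, -0.08, -0.13], "dr": [0, 0, 0], "gripper": 0.4}, {"slide": [-0.5, -0.08, -0.13], "dr": [0, 0, 0], "gripper": 0.4}, {"slide": [-0.5, -0.08, -0.13], "dr": [0, 0, 0], "gripper": 0.4}, {"slide": [-0.5, -0.08, -0.13], "dr": [0, 0, 0], "gripper": 0.4}, {"slide": [-0.5, -0.08, -0.13], "dr": [0, 0, 0], "gripper": 0.4}, {"slide": [-0.3, -0.05, -0.1], "dr": [0, 0, 0], "gripper": 0.4}, {"slide": [0, 0, 0], "dr": [0, 0, 0], "gripper": 0.4}]}}

```text
t: 35.85
tcp_pos: [0.4467, -0.1089, 0.2673]
orientation: [-2.827, -0.095, 0.009]
contact_force: [0.2, 0.2, 0.2]
finger_gap: 0.0511
finger_force: 0.0
```

```bash
python3 - <<'E'
from h import *
o=grab("f"); I=np.linalg.inv(trough())
for n in o:
    im,d,P=o[n]; l=P@I[:3,:3].T+I[:3,3]
    q=l[(abs(l[...,0]-.125)<.05)&(abs(l[...,1]-.057)<.035)&(l[...,2]>.08)&(l[...,2]<.1)]
    if len(q)>8: print(n,len(q),q.mean(0).round(4),cv2.minAreaRect((q[:,:2]*1e3).astype(np.float32)))
    q=P[np.all((P>(.37,-.22,.045))&(P<(.49,-.0,.075)),-1)]
    if len(q)>5: print("bar",q.mean(0).round(4),np.percentile(q[:,2],95).round(4))
    hsv=cv2.cvtColor(im,cv2.COLOR_RGB2HSV)
    m=(hsv[...,2]>120)&(d>0)&(abs(l[...,1])<.01)&(l[...,2]>.005)&(l[...,2]<.02)&(l[...,0]>-.01)&(l[...,0]<.15); print(np.histogram(l[m][:,0],np.arange(0,.15,.005))[0])
save("l.png",np.hstack([cv2.resize(x,(400,400),interpolation=cv2.INTER_CUBIC) for x in(o["top"][0][135:205,355:425],o["side"][0][215:305,375:465])]))
E
```

```text
top 92 [0.128  0.0561 0.0878] ((126.65504455566406, 56.39204788208008), (34.19114685058594, 13.226309776306152), 89.0083999633789)
bar [ 0.4364 -0.0971  0.0589] 0.0628
[ 0  0  6  8  3  7  0  0  1  6 10  7  7  6  5  6  6  8  8  7  5  0  0  0
  0  0  0  0  0]
side 89 [0.125  0.0607 0.0871] ((126.27812957763672, 58.87205505371094), (14.069829940795898, 36.75482940673828), 3.803739070892334)
bar [ 0.4314 -0.1043  0.0577] 0.0625
[ 0  3  7  9  9  7  7  9  9 14 13 15 15  9 16 16 10 13 15 14 14  9  4  7
  1  1  0  0  0]
```

View pics/l.png

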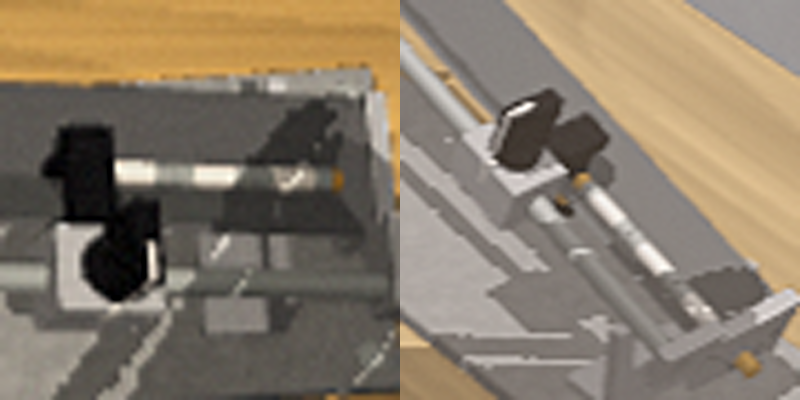

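The row is closed by brass at both ends (top crop 115–340, row 175), the knob's bar lies across the rail at about 89°, and the scoop stands upright. Hand in.

```bash
python3 -c "
from plant import ctrl
print(ctrl.close_job())"
```

```text
the job is handed in; nothing more can be done
None
```

I handed the job in at about 36 s; the hand-in returned no verdict. By my last camera check, the fuses lie end to end between both contacts, the knob is within about 1–4° of its line, and the empty scoop stands upright on the bench.

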